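# Nip up the mould clamp with a ratchet ring wrench

## Robot

A 7-joint arm with a two-finger parallel gripper is mounted at the origin on the work surface. World frame = base frame: x ahead of the robot, y to its left, z up, the work surface at z = 0. Lengths are in m, angles in rad, forces in N, time in s.
With the tool pointing down it reaches from about 0.425 to 0.875 m from the base axis. Payload 8.4 kg.
Tool frame: the origin (TCP) lies at the very end of the fingers, on their centre line; the grasp point (between the pads) lies 19 mm behind it; z points along the fingers, y is the direction in which the jaws open and shut (so a half turn about z gives the same grasp; the last joint's range is limited). The gripper opens to 85 mm and grips with 20 to 120 N. Pads are 22 mm wide; open, the fingers measure 114 mm over their backs; the gripper's body (76 mm by 85 mm) begins 54 mm behind the grasp point. The pads swing forward as they close: fully open they stand 13 mm farther back than shut.
Start: joints at [1.101, 0.333, 0.04, 1.465, -0.013, 1.343, -0.059], TCP at [0.236, -0.606, 0.197] pointing down, gripper open.
Joint ranges: [-2.58, 2.58], [-0.38, 2.09], [-1.3, 1.39], [0.25, 2.4], [-1.5, 4.64], [0.08, 2.09], [-2.65, 2.65]. Speed limits (rad/s): [2.22, 2.22, 2.79, 2.79, 3.14, 3.14, 3.14].

## Interface

Orientations are given as a unit quaternion [x, y, z, w].
In Python, from plant import * gives the robot as it stands. The module is installed in compiled form; this text tells all that it offers.
- The arm moves only by the shell command python3 -m jog 'ROWS' [OPENING] [FORCE]. ROWS is text: rows parted by semicolons, each of 4 numbers parted by spaces: the shift along the tool's x, y, z in mm, then the turn about the tool's z in degrees. A call has 1 to 12 rows; each row is the pose to reach, as a shift and turn from the pose commanded when the call began, along the tool's axes at that moment; what a row does not reach only later rows make up. A row lasts 1/12 s, in which the tool goes at most 41.7 mm and 7.16 degrees, less where a joint would pass 70% of its speed; a pose out of reach is approached as far as the arm can. A call with a gripper value outside its range is refused whole. OPENING is the opening in per cent of the stroke, from 0 (shut) to 100 (fully open), set as the call begins (- or left out, the last holds). The fingers move at their own pace and stop on an object; FORCE is the grip in N (left out, the last holds). Time passes only in rows, so rows that repeat a pose let the fingers close. It gives the time, the measured TCP pose, the force and the opening at its end, in the units of the state.
- state(): the state, without advancing time (a new reading comes with each control period).
- get_image(name): name is "scene" or "top" or "wrist"; returns (picture, depth): 420x560x3 uint8, red, green, blue; 420x560 float32, m along the optical axis (not along the pixel's ray), 0 where there is no reading.
- camera_params(name): a dict with "fx", "fy", "cx", "cy" (pixels), "D" ([k1, k2, p1, p2, k3] as OpenCV has them; the pictures are not rectified), "rvec" (rotation vector, rad) and "tvec" (3), from world to camera coordinates, as OpenCV has them. Camera axes: x right, y down, z forward; pixel columns grow to the right and rows downward; lengths in m; the calibration is good to about 2 mm. A picture is of the moment at which its call begins: read the wrist's pose just before it. camera_params takes no time and is no camera call; for the wrist camera it gives the pose at the moment of the call.
- sign_off(): hands the job in, once; it reports no verdict.
Trained networks look in the newest picture that a camera, given by its name, has taken for a name from the list of things; names that differ only in an ending like _2 or _b are one class to them, and where a whole thing is asked for, a point or a joint stands for the part that bears it (a point fixed in the world has none). Each returns a list of dicts, best first, with "conf" (0 to 1); they miss things now and then, are a little off and sometimes report something else, mostly with a low value. They report only what shows in the picture. A call takes as long as a camera call. They do not tell look-alikes from the thing itself.
- look_for(camera, name): "position" ([x, y, z] in m, in world coordinates, good to about 4 mm: the middle of the surface that is visible of it).
The state is a dict: "clock": time; "joints": joint angles; "dq": joint speeds; "joint_efforts": joint torques, N m; "tool_pos": TCP position; "tcp_rot": TCP orientation; "wrist_force": force on the tool from outside, world axes, zero at the start; "torque": the same for the moment, N m; "grip_width": finger opening in m.
Only numpy, scipy, OpenCV 4.12 (cv2) and the standard library are available. Lean on these libraries where they do the work, as an engineer would, in place of code of your own. Each camera call takes 0.05 s, during which the arm holds its last target.

## Task

Take the ratchet ring wrench from the grey work mat, drop its ring fully over the big hex nut on top of the plaster-mould clamp, and swing it back and forth between the clamp's rods until the nut comes up firmly tight (clockwise tightens; about 1.2 newton-metres, and never twice that). Then lift the wrench off and lay it back flat on the mat, leaving the jars and other ware where they stand.

Things in the scene. Friction and masses are not known exactly. Their poses are not given: they have to be found in the camera images.
- nut (a joint): Turn of the nut, rad, growing clockwise from above (tightening); zero arbitrary. It drags at 0.25 N m (2 N at the grip) and stays where left. It comes up on a stiff stop, to be felt, 1.8 to 2.6 rad past the start (more than one swing), where the handle, though pulled on, hardly moves. Firmly tight from about 0.8 N m (contact forces in the hex then add up to 130 N); over 2.5 N m (500 N) the mould cracks.
- nut_seat (a point): On the nut's axis, upper face of its round flange (52 mm across), 130 mm above the table: where the underside of the wrench's ring comes to rest. Turns with the nut; x points through a corner of the hex, z up. The hex above is 38 mm across flats, 16 mm high, its top 5 mm tapered to 29 mm across flats.
- clamp: Fixed metal clamp, origin under the centre of its 150 (x) x 200 (y) mm base: plaster mould under a bridge plate (top 120 mm up, 120 x 180 mm) on four 14 mm rods at x = +-45, y = +-75 mm, ends 165 mm up; nut on the bridge above the origin. Its -x side faces the robot: the handle goes out there between the front rods, free to swing 0.8 rad either way. Fingers must not turn the nut.
- wrench: Steel ratchet ring wrench, black handle, lying on the mat, 0.6 kg; origin at the centre of the ring's underside, handle along -x, z up (keep this side up). Ring 76 mm across, 18 mm high; handle end at 205 mm. Swung clockwise from above the handle carries the hex insert; anticlockwise it slips over 20 teeth (0.31 rad each): each reversal loses up to 0.31 rad, plus 0.15 rad play in the hex.
- wrench_grip (a point): Centre of the handle where it is best held, 120 mm from the ring's centre, half-way up (9 mm above the ring's underside). Axes as the wrench's. The handle here is a black sleeve, a bar 20 mm wide and 16 mm high that runs from 95 to 205 mm from the ring's centre.
- wrench_hex (a point): Centre of the hex insert in the ring, 9 mm above the ring's underside. It turns in the ring; its x axis points through a corner of the hex hole (39.5 mm across flats, open through), which goes over the nut when corners agree within about 0.07 rad, every 60 degrees. Lowered out of line, the ring rests some 12 mm too high; small clockwise swings then bring the corners in line.
- mat: Fixed grey work mat, 320 (x) x 160 (y) x 6 mm, origin under its centre, x along its length. The whole wrench is to lie on it.
- jar_a: small glaze jar with a brass lid, 48 mm across, 50 mm tall, bystander; origin under its centre
- jar_b: second glaze jar, like the first; bystander
- bowl: white bowl, 110 mm across, 50 mm tall; bystander
- mug: blue mug, 76 mm across, 85 mm tall; bystander
- vase: white vase, 124 mm across, 150 mm tall; bystander
- brush: flat brush, 170 mm long, lying on the table; bystander; origin at its middle
Not all that is in view belongs to the job. What is shaped like the wrench but purple is not meant.

How it is judged:
By the outcome, as a careful person would: the job done as asked, in the order asked, and still so for the second after the job is handed in, with the robot touching nothing.
It also fails if it takes over 69 s, if anything falls off the work surface, if the arm or the gripper's body presses on something with over 40 N, if the wrist force passes 120 N, or if a joint passes its speed limit or range.

## Working session

There is one attempt and no reset: what is moved stays moved. The work goes in short steps, Python scripts to look and compute and a shell command to move; the robot and the scene stay as the last step left them, time stands still between calls to the robot, and variables do not carry over. Pictures are saved under pics/ and viewed, and the job is handed in when it is done.

```bash
mkdir -p pics
python3 - <<'E'
from plant import *
import cv2
for n in ["scene","top","wrist"]:
    p,d=get_image(n); cv2.imwrite(f"pics/{n}0.png",p[:,:,::-1]); c=camera_params(n); print(n,{k:(v if not hasattr(v,'tolist') else v.tolist()) for k,v in c.items()})
s=state(); print(s)
E
```

```text
scene {'fx': 405.9027140388165, 'fy': 405.9027140388165, 'cx': 276.1511786651206, 'cy': 211.8362271003789, 'D': [0.004034371185576125, 0.0, 0.0, 0.0, 0.0], 'rvec': [1.1745145193399855, 2.5018404415293727, -0.8351060077397462], 'tvec': [0.30138691871223505, -0.21706966422355398, 1.4162738377438067]}
top {'fx': 453.1415374039076, 'fy': 453.1415374039076, 'cx': 275.2613386627102, 'cy': 205.37492657209188, 'D': [-0.08307669295386128, 0.0, 0.0, 0.0, 0.0], 'rvec': [2.168352996876289, -2.166133040392195, 0.1269220539287133], 'tvec': [-0.0007712885938866327, 0.4540904046146991, 1.2499258130891948]}
wrist {'fx': 316.25933104148396, 'fy': 316.25933104148396, 'cx': 278.098957565381, 'cy': 207.00843915122917, 'D': [0.020869497656220818, 0.0, 0.0, 0.0, 0.0], 'rvec': [-2.3702827675802407, 1.6211537393596442, 0.2578072735397889], 'tvec': [-0.649483512031258, -0.040344956781266324, 0.38019392288838927]}
{'clock': 0.15, 'joints': array([ 1.10080945,  0.33375499,  0.03990661,  1.4660561 , -0.01338825,
        1.34331356, -0.05849555]), 'dq': array([ 2.69176220e-04, -9.05544812e-04,  8.21762869e-05, -2.99617663e-03,
        5.05552462e-04, -1.51654008e-04, -2.49896417e-04]), 'joint_efforts': array([ 1.85074561e-03, -6.59042072e+01,  1.36761054e+00, -4.05877054e+01,
        1.71619066e-02,  9.52369213e-03, -1.13452763e-04]), 'tool_pos': array([ 0.23533678, -0.60547424,  0.19632784]), 'tcp_rot': array([ 9.82867138e-01,  1.84314376e-01, -1.67627779e-04, -6.10418587e-04]), 'wrist_force': array([-0.38698563, -0.22567923,  0.75578374]), 'torque': array([-0.01459435, -0.00783874, -0.0271004 ]), 'grip_width': 0.08562811720893801}
```

View pics/scene0.png

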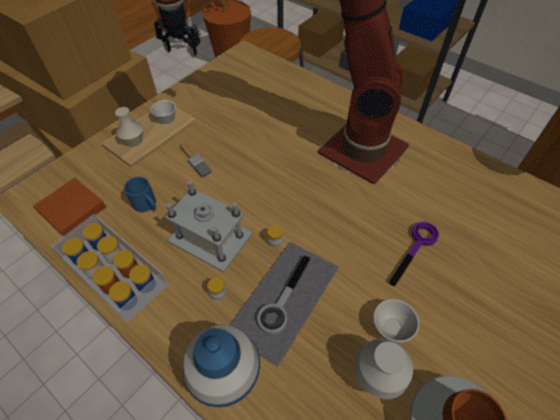

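View pics/top0.png

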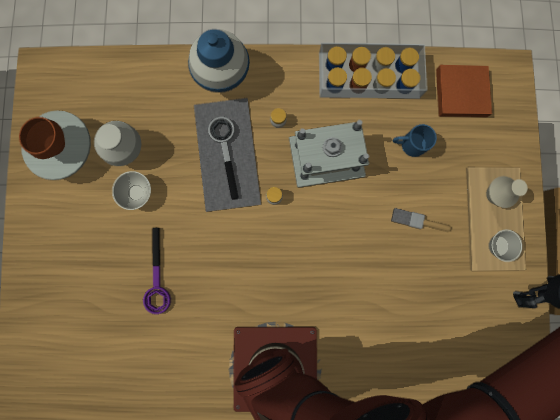

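View pics/wrist0.png

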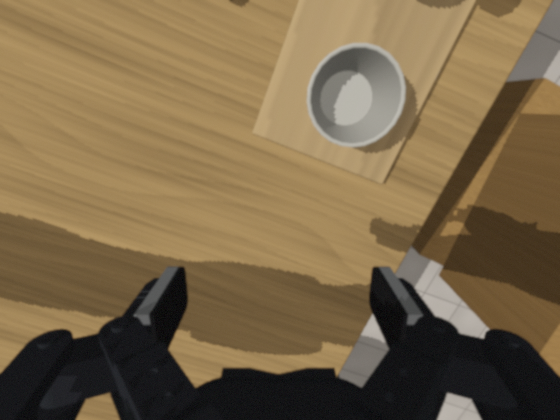

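The black-handled wrench is on the grey mat in the top view, with its ring at (221,129) and its handle end at (234,198). The purple look-alike is at (157,270), off the mat, so it is not the one meant. The nut is at (333,147) on the clamp, with jars at (278,117) and (275,195).

```bash
cat > h.py <<'E'
from plant import *
import numpy as np, cv2
from scipy.spatial.transform import Rotation as R
def cam(n):
    c=camera_params(n); K=np.array([[c['fx'],0,c['cx']],[0,c['fy'],c['cy']],[0,0,1]]); return K,np.array(c['D']),R.from_rotvec(c['rvec']).as_matrix(),np.array(c['tvec'])
def plane(C,uv,z):
    K,D,Rm,t=C; uv=np.array(uv,float).reshape(-1,1,2); r=cv2.undistortPoints(uv,K,D)[:,0]; r=np.c_[r,np.ones(len(r))]@Rm; o=-Rm.T@t
    return o+r*((z-o[2])/r[:,2])[:,None]
def cloud(C,d):
    K,D,Rm,t=C; h,w=d.shape; v,u=np.mgrid[:h,:w]; r=cv2.undistortPoints(np.stack([u,v],-1).reshape(-1,1,2).astype(float),K,D)[:,0]
    P=np.c_[r,np.ones(len(r))]*d.reshape(-1,1); return ((P-t)@Rm).reshape(h,w,3)
def proj(C,P):
    K,D,Rm,t=C; return cv2.projectPoints(np.array(P,float).reshape(-1,3),cv2.Rodrigues(Rm)[0],t,K,D)[0][:,0]
E
python3 - <<'E'
from h import *
p,d=get_image("top"); C=cam("top")
for n in ["wrench","wrench_grip","wrench_hex","nut_seat","clamp","jar_a","mat","brush","mug"]:
    try: print(n,[(np.round(x['position'],3).tolist(),round(x['conf'],2)) for x in look_for("top",n)][:4])
    except Exception as e: print(n,e)
X=cloud(C,d)
# mould top / nut
cr=p[100:215,185:385,::-1]; cv2.imwrite("pics/crop1.png",cv2.resize(cr,None,fx=4,fy=4,interpolation=cv2.INTER_CUBIC))
for u,v in [(221,129),(221,118),(228,160),(233,190),(333,147),(300,135),(327,160),(356,127)]: print(u,v,X[v,u].round(4))
E
```

```text
wrench [([0.224, 0.338, 0.017], 0.9), ([0.64, 0.139, 0.025], 0.59), ([0.606, 0.418, 0.117], 0.17)]
wrench_grip [([0.224, 0.335, 0.02], 0.74), ([0.635, 0.138, 0.022], 0.63)]
wrench_hex [([0.678, 0.156, 0.021], 0.66)]
nut_seat [([0.592, -0.146, 0.141], 0.7)]
clamp [([0.589, -0.141, 0.119], 0.67)]
jar_a [([0.482, 0.001, 0.051], 0.8), ([0.704, -0.004, 0.046], 0.54), ([0.595, -0.146, 0.141], 0.37), ([0.64, 0.138, 0.024], 0.25)]
mat [([0.592, 0.142, 0.008], 0.56)]
brush [([0.412, -0.398, 0.02], 0.92)]
mug [([0.641, -0.409, 0.043], 0.69)]
221 129 [0.6801 0.158  0.0071]
221 118 [0.7085 0.1568 0.0224]
228 160 [0.5846 0.1347 0.0221]
233 190 [0.498  0.1194 0.0227]
333 147 [ 0.5928 -0.149   0.1473]
300 135 [ 0.6257 -0.0639  0.1421]
327 160 [ 0.5641 -0.1361  0.1207]
356 127 [ 0.6494 -0.212   0.1376]
```

View pics/crop1.png

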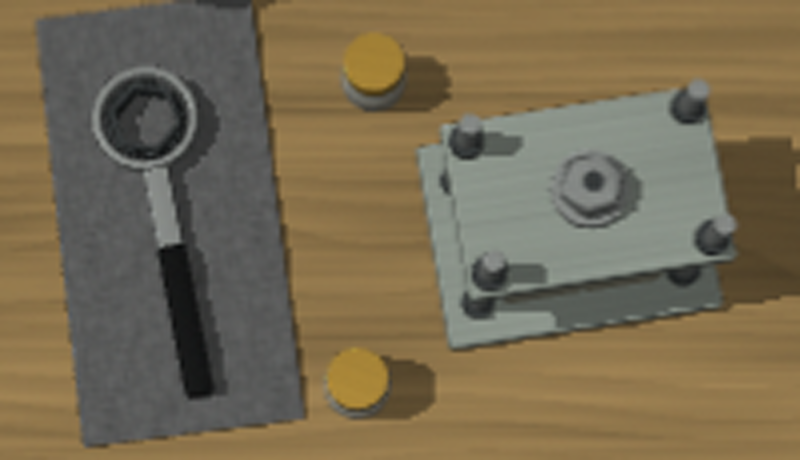

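Run:
```python
from h import *
s=state(); Rt=R.from_quat(s['tcp_rot']).as_matrix(); K,D,Rm,t=cam("wrist")
o=-Rm.T@t; print("cam in tool",(Rt.T@(o-s['tool_pos'])).round(4)); print("cam axes in tool\n",(Rt.T@Rm.T).round(3))
print("tool yaw",np.degrees(np.arctan2(Rt[1,0],Rt[0,0])))
C=cam("top"); 
# rods, crop coordinates
cr=np.array([[700,90],[468,124],[491,260],[723,225]]); uv=(cr+.5)/4-.5+[185,100]
P=plane(C,uv,0.165); print(P.round(4), P.mean(0))
print("yaws",[np.degrees(np.arctan2(v[1],v[0])) for v in (P[0]-P[3],P[1]-P[2])],[np.degrees(np.arctan2(-v[0],v[1])) for v in (P[1]-P[0],P[2]-P[3])])
# ring & handle
print("ring",plane(C,(np.array([[145,118]])+.5)/4-.5+[185,100],.024)," handle end",plane(C,(np.array([[200,397],[172,247]])+.5)/4-.5+[185,100],.023))
print("nut",plane(C,(np.array([[594,181]])+.5)/4-.5+[185,100],.146))
Rt[:2,:2]
def tomove(tgt): print("move to",tgt,"tool mm",(Rt.T@(np.array(tgt)-s['tool_pos'])*1000).round(1))
tomove([0.47,-0.2,0.36])
```

```text
cam in tool [ 0.0792 -0.     -0.1772]
cam axes in tool
 [[ 0.    -0.951 -0.309]
 [ 1.     0.     0.   ]
 [-0.    -0.309  0.951]]
tool yaw 21.242523062870138
[[ 0.6544 -0.2165  0.165 ]
 [ 0.631  -0.0668  0.165 ]
 [ 0.5425 -0.0807  0.165 ]
 [ 0.5658 -0.229   0.165 ]] [ 0.59842708 -0.14824331  0.165     ]
yaws [np.float64(8.078562727695436), np.float64(8.961591339980693)] [np.float64(8.89231220098802), np.float64(8.925499665197327)]
ring [[0.67486451 0.15640058 0.024     ]]  handle end [[0.47264566 0.11444038 0.023     ]
 [0.58044224 0.13566001 0.023     ]]
nut [[ 0.59873847 -0.1495453   0.146     ]]
move to [0.47, -0.2, 0.36] tool mm [ 365.6 -293.3 -163. ]
```

```bash
python3 -m jog '33 -22 -15 0;66 -43 -30 0;100 -65 -45 2;133 -86 -60 4;166 -108 -75 6;200 -130 -90 8;233 -151 -104 10;266 -172 -104 12;300 -194 -104 12;333 -216 -104 12;366 -237 -104 12;400 -259 -104 12'; python3 -m jog '30 -27 0 0;55 -49 0 0;65 -57 0 0;70 -60 0 0;70 -60 0 0'
python3 - <<'E'
from h import *
s=state(); print(s['tool_pos'],s['joints'].round(2),s['clock'],s['wrist_force'])
p,d=get_image("wrist"); cv2.imwrite("pics/w1.png",p[:,:,::-1]); np.savez("w1.npz",p=p,d=d,**dict(zip("KDRt",cam("wrist"))))
E
```

```text
clock: 1.65
tool_pos: [0.5152, -0.2179, 0.3014]
tcp_rot: [0.997, 0.08, 0.0, 0.0]
wrist_force: [-0.1, -0.4, 0.5]
grip_width: 0.085
clock: 2.07
tool_pos: [0.5743, -0.1485, 0.3007]
tcp_rot: [0.997, 0.081, -0.0, -0.0]
wrist_force: [-1.2, -0.8, -0.2]
grip_width: 0.0858
[ 0.57431938 -0.14854703  0.30072487] [ 0.46  0.21 -0.34  1.42  0.07  1.52 -1.28] 2.0667 [-1.21551389 -0.81277268 -0.22088958]
```

View pics/w1.png

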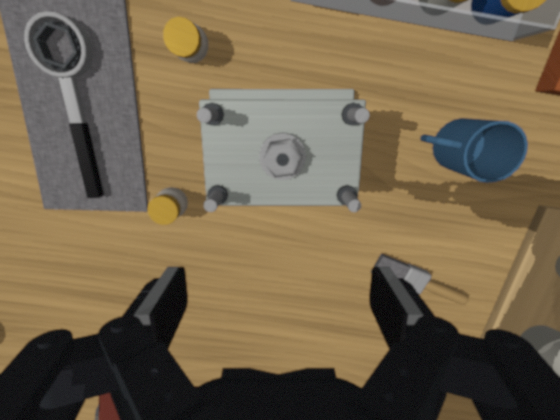

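The wrist view shows the nut at (284,156), its rods around it, and the wrench ring at (57,44). I'll enlarge both.

Run:
```python
import numpy as np,cv2
p=np.load("w1.npz")["p"][:,:,::-1]
a=cv2.resize(p[125:187,252:318],(800,752)[::1],interpolation=cv2.INTER_CUBIC)[:600*752//752]
a=cv2.resize(p[130:184,254:314],None,fx=10,fy=10,interpolation=cv2.INTER_CUBIC)
b=cv2.resize(p[0:210,0:150],None,fx=2.8,fy=2.8,interpolation=cv2.INTER_CUBIC)
cv2.imwrite("pics/n1.png",a);cv2.imwrite("pics/wr1.png",b)
```

```text
(no output)
```

View pics/n1.png

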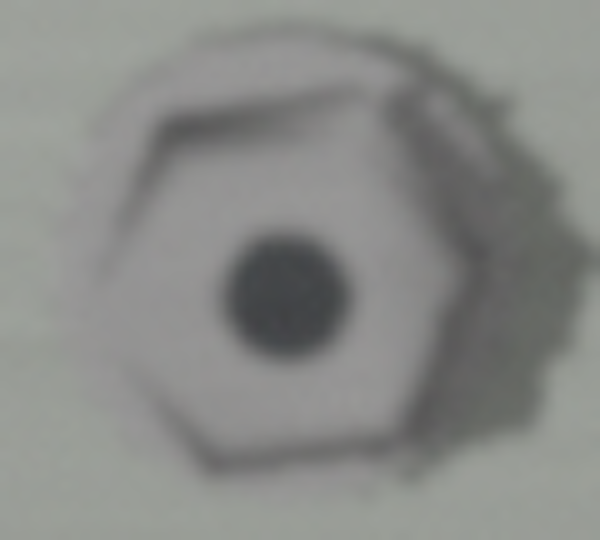

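View pics/wr1.png

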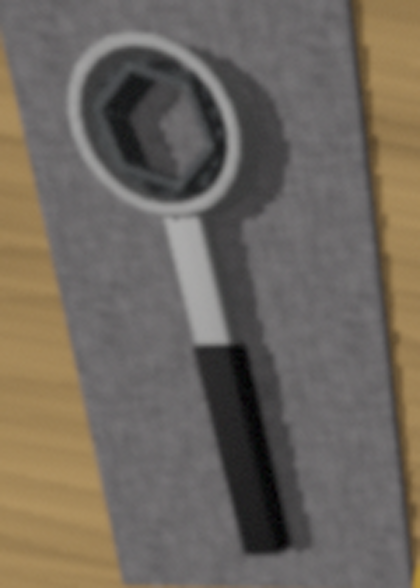

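```bash
cat > ov.py <<'E'
from h import *
def hexp(c,z,af,yaw): 
    a=yaw+np.arange(6)*np.pi/3; r=af/2/np.cos(np.pi/6); return np.c_[c[0]+r*np.cos(a),c[1]+r*np.sin(a),np.full(6,z)]
def circ(c,z,d,n=60):
    a=np.arange(n)*2*np.pi/n; return np.c_[c[0]+d/2*np.cos(a),c[1]+d/2*np.sin(a),np.full(n,z)]
def draw(img,C,polys,u0,v0,f):
    for P,col in polys:
        q=((proj(C,P)-[u0,v0]+.5)*f-.5)
        cv2.polylines(img,[np.round(q).astype(int)],True,col,1,cv2.LINE_AA)
E
python3 - <<'E'
from ov import *
z=np.load("w1.npz"); C=(z['K'],z['D'],z['R'],z['t']); p=z['p'][:,:,::-1]
c=plane(C,[[282.2,159.1]],.146)[0]; print("nut",c)
# edge from bottom corners on flank, z .141..
for zz in(.130,.141):
    P=plane(C,(np.array([[210,470],[415,447]])+.5)/10-.5+[254,130],zz); e=P[0]-P[1]; print(zz,np.degrees(np.arctan2(e[1],e[0])),np.linalg.norm(e))
out=[]
for yd in (14,18,22):
    a=cv2.resize(p[130:184,254:314],None,fx=6.6,fy=6.6,interpolation=cv2.INTER_CUBIC)
    y=np.radians(yd)
    draw(a,C,[(hexp(c,.146,.029,y),(0,255,0)),(hexp(c,.141,.038,y),(0,0,255)),(hexp(c,.130,.038,y),(255,0,0)),(circ(c,.130,.052),(0,255,255))],254,130,6.6); out.append(a)
out=cv2.hstack(out) if hasattr(cv2,'hstack') else np.hstack(out); cv2.imwrite("pics/ov1.png",cv2.resize(out,None,fx=.67,fy=.67,interpolation=cv2.INTER_AREA))
E
```

```text
nut [ 0.59825409 -0.15060749  0.146     ]
0.13 105.72257507361878 0.02309656555732921
0.141 105.72257507361861 0.022366367074933252
```

View pics/ov1.png

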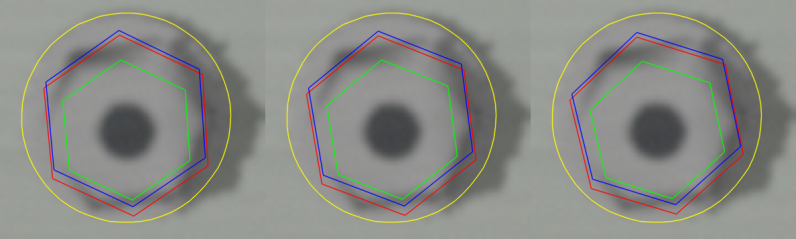

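Run:
```python
from ov import *
z=np.load("w1.npz"); C=(z['K'],z['D'],z['R'],z['t']); p=z['p'][:,:,::-1]
c=plane(C,[[282.2,159.1]],.146)[0]
out=[]
for yd in (41,45,49):
    a=cv2.resize(p[130:184,254:314],None,fx=6.6,fy=6.6,interpolation=cv2.INTER_CUBIC)
    y=np.radians(yd)
    draw(a,C,[(hexp(c,.146,.029,y),(0,255,0)),(hexp(c,.141,.038,y),(0,0,255)),(hexp(c,.130,.038,y),(255,0,0))],254,130,6.6); out.append(a)
cv2.imwrite("pics/ov2.png",cv2.resize(np.hstack(out),(800,238),interpolation=cv2.INTER_AREA))
# wrench: ring outer top edge circle clicks in wr1 (2.8x)
f=lambda q:(np.array(q,float)+.5)/2.8-.5
# handle edges sleeve top z=.006+.017=.023
H=plane(C,f([[194,346],[246,345],[245,551],[289,545]]),.023); print(H.round(4)); m0=(H[0]+H[1])/2;m1=(H[2]+H[3])/2; print("handle yaw",np.degrees(np.arctan2(*(m0-m1)[[1,0]])),m0,m1,np.linalg.norm(m0-m1))
r=plane(C,f([[155,123]]),.024); print("ring",r, np.degrees(np.arctan2(*(r[0]-m1)[[1,0]])),np.linalg.norm(r[0]-m1))
```

```text
[[0.5796 0.1429 0.023 ]
 [0.5842 0.118  0.023 ]
 [0.4767 0.1212 0.023 ]
 [0.4837 0.0984 0.023 ]]
handle yaw 11.4388186004047 [0.58189836 0.13040481 0.023     ] [0.48021221 0.10982958 0.023     ] 0.1037468707661947
ring [[0.67685845 0.15454809 0.024     ]] 12.811520101309068 0.20166926437300423
```

View pics/ov2.png

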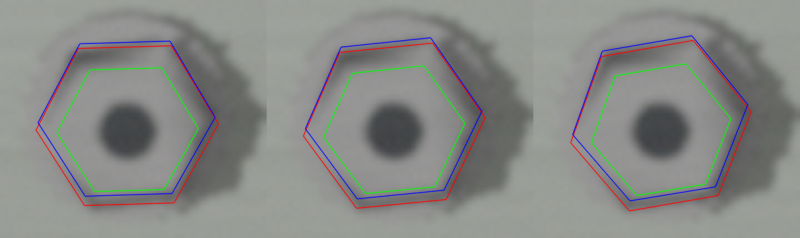

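```bash
python3 -m jog '5 -35 0 -1;9 -75 5 -2;13 -115 30 -2.7;17 -155 60 -2.7;21 -195 90 -2.7;25 -235 115 -2.7;28 -262 133 -2.7;29 -274 139 -2.7;29 -278 140 -2.7;29 -278 140 -2.7;29 -278 140 -2.7'
python3 - <<'E'
from h import *
s=state(); print(s['tool_pos'],s['tcp_rot'],s['joints'].round(2),s['clock'],s['wrist_force'])
p,d=get_image("wrist"); cv2.imwrite("pics/w2.png",p[:,:,::-1]); np.savez("w2.npz",p=p,d=d,**dict(zip("KDRt",cam("wrist"))))
E
```

```text
clock: 3.03
tool_pos: [0.5585, 0.1275, 0.1615]
tcp_rot: [0.995, 0.103, 0.0, 0.001]
wrist_force: [-0.1, -0.3, 0.1]
grip_width: 0.0856
[0.55848286 0.1274873  0.16150696] [9.94698828e-01 1.02829007e-01 2.30309833e-04 6.20066563e-04] [ 0.15  0.24 -0.52  1.68  0.13  1.25 -1.77] 3.0333 [-0.08808502 -0.31180765  0.12844604]
```

View pics/w2.png

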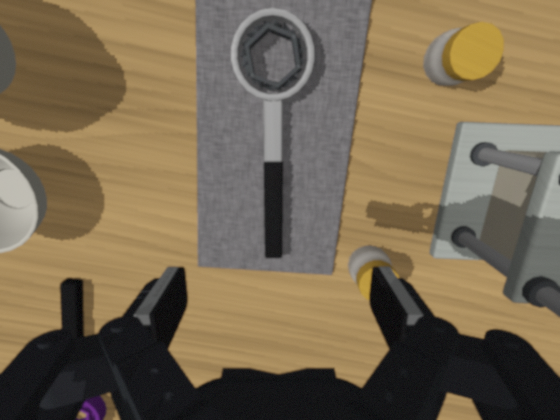

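The wrist view confirms the target. It has a steel ring at (273,54) and a black sleeve from (273,163) to (273,257), and it lies on the grey mat. The purple one at (90,408) is outside the mat. Next is an enlarged crop of the hex.

Run:
```python
from ov import *
z=np.load("w2.npz"); C=(z['K'],z['D'],z['R'],z['t']); p=z['p'][:,:,::-1]
P=cloud(C,z['d'])
# sleeve pixels: dark & in region
g=p.max(2); m=np.zeros(g.shape,bool); m[165:258,255:292]=True; m&=(g<45)
q=P[m]; q=q[(q[:,2]>.015)&(q[:,2]<.03)]; mu=q.mean(0); w=np.linalg.svd(q[:,:2]-mu[:2])[2][0]; w*=np.sign(w[0])
vv,uu=np.nonzero(m); 
print("sleeve z",np.median(q[:,2]),"mean",mu,"yaw",np.degrees(np.arctan2(w[1],w[0])))
uv=np.c_[uu,vv].astype(float); qq=plane(C,uv,.023); mu2=qq.mean(0); w2=np.linalg.svd(qq[:,:2]-mu2[:2])[2][0]; w2*=np.sign(w2[0]); pr=(qq[:,:2]-mu2[:2])@w2; print("plane",mu2,np.degrees(np.arctan2(w2[1],w2[0])),pr.min(),pr.max())
a=cv2.resize(p[0:110,220:330],None,fx=5.4,fy=5.4,interpolation=cv2.INTER_CUBIC); cv2.imwrite("pics/r2.png",a)
```

```text
sleeve z 0.022821987892079842 mean [0.53166182 0.12632323 0.02284198] yaw 11.527052814337633
plane [0.53176978 0.12635245 0.023     ] 11.533901441852253 -0.05351479068889381 0.04790565179125867
```

View pics/r2.png

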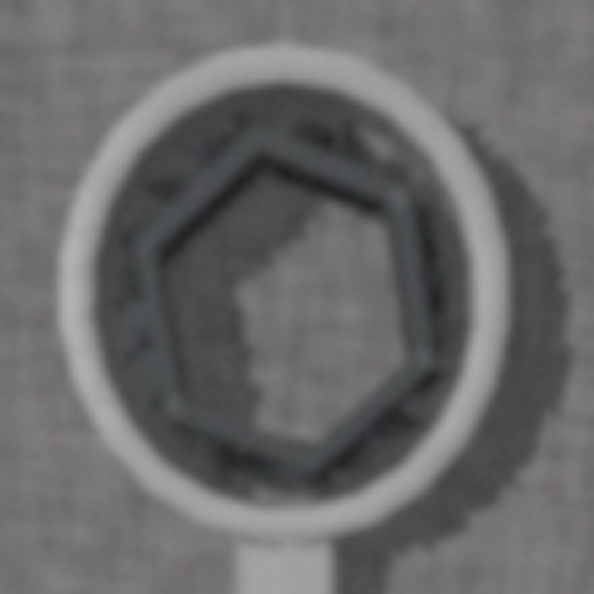

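Run:
```python
from ov import *
z=np.load("w2.npz"); C=(z['K'],z['D'],z['R'],z['t']); p=z['p'][:,:,::-1]
f=lambda q:(np.array(q,float)+.5)/5.4-.5+[220,0]
# ring circle: outer outline of top face: fit
e=[[60,290],[510,290],[285,42],[285,538],[128,130],[445,130],[128,445],[440,450]]
Q=plane(C,f(e),.024); A=np.c_[2*Q[:,:2],np.ones(len(Q))]; s=np.linalg.lstsq(A,(Q[:,:2]**2).sum(1),rcond=None)[0]; print("ring",s[:2],np.sqrt(s[2]+s[0]**2+s[1]**2))
hx=[[268,163],[400,212],[415,360],[310,455],[180,405],[155,252]]
for zz in (.024,.02):
    H=plane(C,f(hx),zz); c=H.mean(0); d=H-c; a=np.degrees(np.arctan2(d[:,1],d[:,0])); print(zz,c,np.linalg.norm(d[:,:2],axis=1).round(4),(a%60).round(1))
    ph=np.degrees(np.angle(np.exp(6j*np.radians(a)).mean()))/6; print("yaw mod60",ph%60)
out=[]
for yd in (ph,):
    a=cv2.resize(p[0:110,220:330],None,fx=5.4,fy=5.4,interpolation=cv2.INTER_CUBIC)
    draw(a,C,[(circ(s[:2],.024,.076),(0,255,0)),(hexp(s[:2],.024,.0395,np.radians(yd)),(0,0,255)),(hexp(s[:2],.006,.0395,np.radians(yd)),(255,0,0))],220,0,5.4)
cv2.imwrite("pics/ov3.png",a)
g=s[:2]-.12*np.array([np.cos(np.radians(11.6)),np.sin(np.radians(11.6))]); print("grip",g)
st=state();Rt=R.from_quat(st['tcp_rot']).as_matrix(); print("toolmove",(Rt.T@(np.r_[g,0.0]-st['tool_pos'])*1000).round(1),"yaw",np.degrees(np.arctan2(Rt[1,0],Rt[0,0])))
u=np.array([np.cos(np.radians(11.53)),np.sin(np.radians(11.53))]);n=np.array([-u[1],u[0]]); print("ring lateral off sleeve axis",(s[:2]-[0.5318,.12635])@n,(s[:2]-[0.5318,.12635])@u)
```

```text
ring [0.67658874 0.15645493] 0.03646344811243859
0.024 [0.6750991  0.15576663 0.024     ] [0.0219 0.0236 0.0227 0.0228 0.0236 0.0236] [20.  19.9 22.1 21.  20.2 20.3]
yaw mod60 20.578478523757852
0.02 [0.67559318 0.15592389 0.02      ] [0.0221 0.0239 0.023  0.0231 0.0239 0.0239] [20.  19.9 22.1 21.  20.2 20.3]
yaw mod60 20.578478523757813
grip [0.55903971 0.13232558]
toolmove [  1.   -5.3 161.9] yaw 11.742907545279365
ring lateral off sleeve axis 0.0005569024805173151 0.1478843307880226
```

View pics/ov3.png

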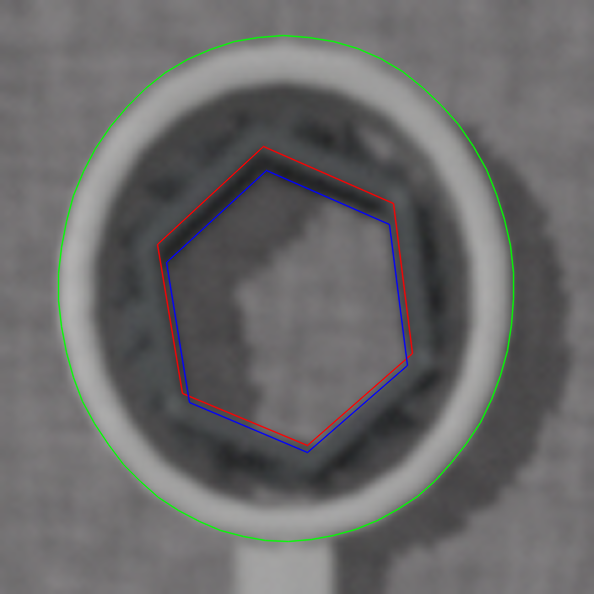

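```bash
python3 -m jog '0.5 -2 30 0;1 -4 65 0;2 -5 95 0;2 -5 115 0;2 -5 125 0;2 -5 125 0' 60
python3 - <<'E'
from h import *
s=state(); print(s['tool_pos'],s['tcp_rot'],s['wrist_force'],s['grip_width'])
Rt=R.from_quat(s['tcp_rot']).as_matrix(); print((Rt.T@(np.array([.5602,.1322,.009])-s['tool_pos'])*1000).round(1))
E
```

```text
clock: 3.58
tool_pos: [0.5583, 0.1328, 0.0346]
tcp_rot: [0.995, 0.103, -0.001, 0.0]
wrist_force: [-0.3, -0.4, 0.2]
grip_width: 0.0512
[0.55834881 0.13283599 0.03458953] [ 9.94718069e-01  1.02635781e-01 -1.26895648e-03  4.99089858e-04] [-0.28995281 -0.35950725  0.20812275] 0.05119954687618899
[ 1.7  1.  25.6]
```

```bash
python3 -m jog '1 0.5 10 0;2 1 20 0;2 1 25 0;2 1 26 0'; python3 -m jog '0 0 0 0;0 0 0 0;0 0 0 0;0 0 0 0' 0 100;  python3 -m jog '0 0 0 0;0 0 -10 0;0 0 -30 0;0 0 -50 0;0 0 -60 0;0 0 -60 0'
python3 - <<'E'
from h import *
s=state(); print(s['tool_pos'],s['tcp_rot'],s['wrist_force'],s['torque'],s['grip_width'])
p,d=get_image("wrist"); cv2.imwrite("pics/w3.png",p[:,:,::-1]); np.savez("w3.npz",p=p,d=d,**dict(zip("KDRt",cam("wrist"))))
E
```

```text
clock: 3.92
tool_pos: [0.5608, 0.1345, 0.0094]
tcp_rot: [0.995, 0.104, -0.0, 0.0]
wrist_force: [-0.1, 0.0, -0.3]
grip_width: 0.0516
clock: 4.25
tool_pos: [0.5613, 0.1349, 0.0105]
tcp_rot: [0.995, 0.104, 0.0, -0.0]
wrist_force: [-0.2, -0.4, -0.3]
grip_width: 0.003
clock: 4.75
tool_pos: [0.5628, 0.1354, 0.0731]
tcp_rot: [0.995, 0.104, 0.002, -0.0]
wrist_force: [-0.0, 0.6, 0.4]
grip_width: 0.0003
[0.56279971 0.13536528 0.07309579] [ 9.94571883e-01  1.04025142e-01  2.34805499e-03 -1.60192996e-04] [-0.01999291  0.62981219  0.43762919] [0.03327049 0.00656785 0.02498176] 0.00031160214839453837
```

View pics/w3.png

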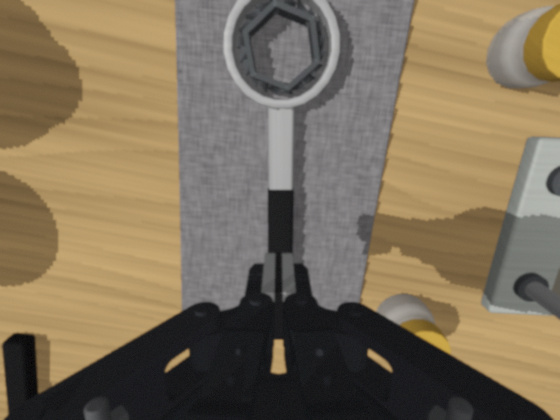

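The grip closed on nothing: the fingers are shut above the handle, and the wrench is still on the mat with its ring at (281,46). I'll check whether it moved before retrying lower.

Run:
```python
from ov import *
z=np.load("w3.npz"); C=(z['K'],z['D'],z['R'],z['t']); P=cloud(C,z['d'])
p=z['p'][:,:,::-1]
for u,v in [(281,150),(281,175),(281,230),(281,105),(281,270),(200,150)]: print(u,v,P[v,u].round(4))
print("fingertip-ish", [P[v,u].round(4) for u,v in [(274,270),(290,270),(258,285),(302,285)]])
e=[[224,43],[340,43],[282,108],[243,88],[322,86]]
Q=plane(C,e,.024); A=np.c_[2*Q[:,:2],np.ones(len(Q))]; s=np.linalg.lstsq(A,(Q[:,:2]**2).sum(1),rcond=None)[0]; print("ring",s[:2],np.sqrt(s[2]+s[0]**2+s[1]**2))
H=plane(C,[[281.5,190],[280,250],[281,112]],.023); print(H)
S=state(); Rt=R.from_quat(S['tcp_rot']).as_matrix(); print("yaw",np.degrees(np.arctan2(Rt[1,0],Rt[0,0])))
```

```text
281 150 [0.6092 0.1427 0.0183]
281 175 [0.5912 0.1389 0.0183]
281 230 [0.5491 0.1299 0.0203]
281 105 [0.6394 0.1493 0.023 ]
281 270 [0.5724 0.1358 0.1259]
200 150 [0.5946 0.2028 0.0048]
fingertip-ish [array([0.5718, 0.1388, 0.126 ]), array([0.573 , 0.132 , 0.1256]), array([0.5662, 0.1445, 0.1311]), array([0.5704, 0.1264, 0.1317])]
ring [0.67445906 0.15620945] 0.036665520843520025
[[0.5812895  0.13641769 0.023     ]
 [0.53357135 0.12736363 0.023     ]
 [0.63493676 0.1483028  0.023     ]]
yaw 11.933798172317978
```

Run:
```python
from ov import *
z=np.load("w3.npz"); C=(z['K'],z['D'],z['R'],z['t']); P=cloud(C,z['d'])
S=state(); print("tcp px",proj(C,[S['tool_pos'], S['tool_pos']+[0,0,.019]]), S['grip_width'])
for u in (272,288):
  for v in range(248,300,6): print(u,v,P[v,u].round(4), z['d'][v,u])
a=cv2.resize(z['p'][230:330,220:345,::-1],None,fx=6,fy=6,interpolation=cv2.INTER_CUBIC); cv2.imwrite("pics/f3.png",a)
```

```text
tcp px [[277.98969259 240.78368375]
 [277.99273708 254.81832855]] -0.00013438661206970315
272 248 [0.533  0.1337 0.0209] 0.24968496
272 254 [0.5716 0.14   0.1106] 0.15238528
272 260 [0.5719 0.1399 0.1173] 0.14585803
272 266 [0.572  0.1398 0.1231] 0.14033921
272 272 [0.5714 0.1396 0.1274] 0.13648589
272 278 [0.5713 0.1395 0.1321] 0.13205026
272 284 [0.572  0.1396 0.1379] 0.12621975
272 290 [0.5712 0.1393 0.1409] 0.12367351
272 296 [0.5698 0.139  0.1429] 0.12221191
288 248 [0.5358 0.1214 0.0213] 0.24924022
288 254 [0.5733 0.1325 0.1109] 0.15201582
288 260 [0.5727 0.1325 0.1159] 0.14741528
288 266 [0.5736 0.1329 0.1235] 0.1399688
288 272 [0.5737 0.1331 0.129 ] 0.13469388
288 278 [0.5737 0.1333 0.1339] 0.12993945
288 284 [0.5731 0.1332 0.1375] 0.12675229
288 290 [0.5734 0.1335 0.1423] 0.12201078
288 296 [0.5741 0.1338 0.1475] 0.11688505
```

View pics/f3.png

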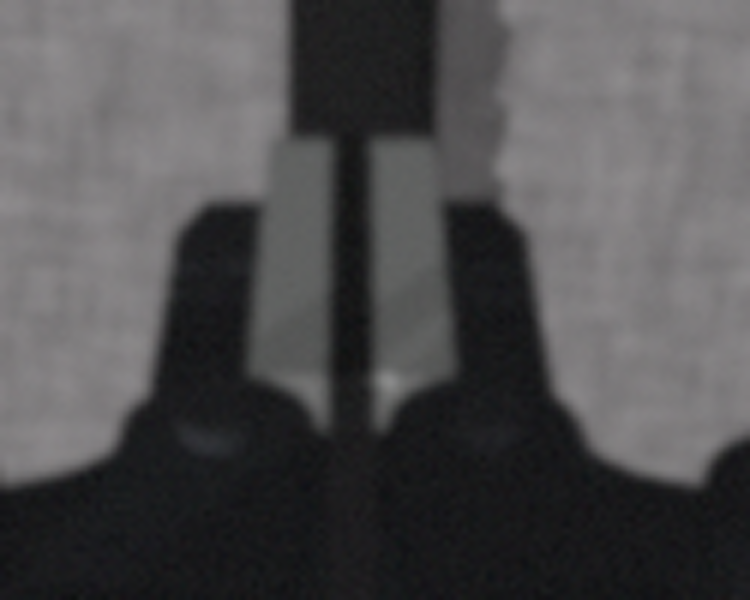

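Run:
```python
from ov import *
z=np.load("w2.npz"); C=(z['K'],z['D'],z['R'],z['t']); P=cloud(C,z['d'])
tcp=np.array([0.55848,0.12749,0.1615]); Rt=R.from_quat([9.94698828e-01,1.02829007e-01,2.3e-4,6.2e-4]).as_matrix()
for u,v in [(178,268),(170,275),(182,275),(160,290),(376,268),(385,280),(182,290)]: print(u,v,((P[v,u]-tcp)@Rt*1000).round(1))
print(proj(C,[tcp,tcp+Rt@[0,.043,-.013],tcp+Rt@[0.011,.043,-.013]]))
z=np.load("w3.npz"); C=(z['K'],z['D'],z['R'],z['t']); P=cloud(C,z['d']); S=state();tcp=S['tool_pos'];Rt=R.from_quat(S['tcp_rot']).as_matrix()
for u,v in [(272,254),(290,254),(272,290),(250,270)]: print(u,v,((P[v,u]-tcp)@Rt*1000).round(1))
print(proj(C,[tcp+Rt@[.011,0,0],tcp+Rt@[0.011,.0,-.036]]))
```

```text
178 268 [ 10.8 -43.5 -53. ]
170 275 [ 11.2 -44.9 -59.5]
182 275 [  7.4 -42.  -53.2]
160 290 [ 10.9 -45.2 -70.4]
376 268 [ 11.1  43.4 -53.7]
385 280 [ 11.   44.2 -63.5]
182 290 [  1.1 -42.1 -55.1]
[[277.22590656 241.01306865]
 [352.41606223 250.31959777]
 [353.79934076 232.47905781]]
272 254 [ 10.6  -2.9 -39.2]
290 254 [ 10.6   5.8 -39.2]
272 290 [ 10.2  -2.3 -69.5]
250 270 [  6.3 -12.9 -46.9]
[[277.99063516 223.9251005 ]
 [277.98148628 250.31145837]]
```

Run:
```python
from ov import *
p,d=get_image("scene"); C=cam("scene"); np.savez("s1.npz",p=p,d=d)
S=state(); tcp=S['tool_pos']; Rt=R.from_quat(S['tcp_rot']).as_matrix()
q=proj(C,[tcp,tcp-[0,0,-.037],tcp+[0,0,.1]]); print(q)
u,v=q[0].astype(int); u0,v0=u-60,v-70
a=cv2.resize(p[v0:v0+100,u0:u0+120,::-1],None,fx=6,fy=6,interpolation=cv2.INTER_CUBIC)
for k,col in zip(q[:2],[(0,0,255),(0,255,0)]): cv2.circle(a,tuple(np.round((k-[u0,v0]+.5)*6).astype(int)),5,col,1)
cv2.imwrite("pics/s1.png",a)
```

```text
[[292.80694885 272.69261223]
 [293.09164134 265.73157413]
 [293.61640922 252.90334708]]
```

View pics/s1.png

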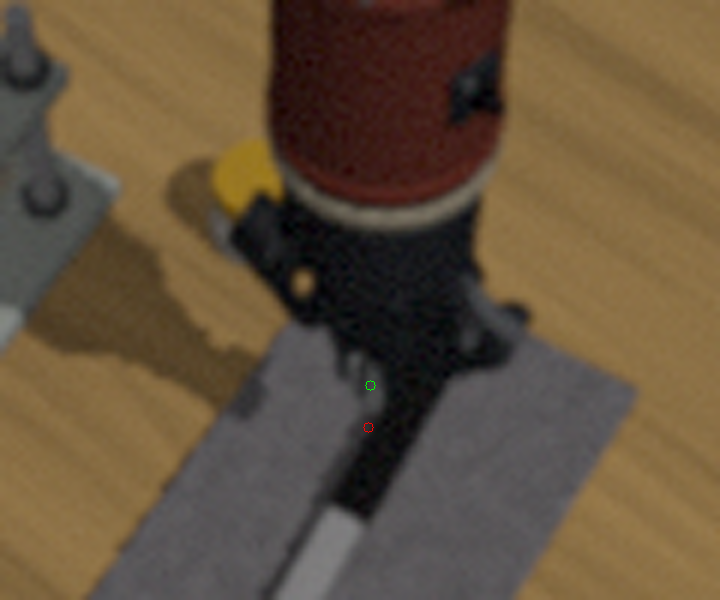

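The wrist depth shows the shut fingertips about 37 mm short of the reported TCP, and 50 mm short when open. That explains the miss, since they closed about 23 mm above the handle. I'll go by what I measured and descend in steps, watching the force.

```bash
python3 -m jog '0 0 0 0;0 0 0 0;-1 1 15 0;-3 1 35 0;-3 1 53 0;-3 1 63 0;-3 1 68 0;-3 1 68 0;-3 1 68 0' 55 100
python3 - <<'E'
from h import *
s=state(); print(s['tool_pos'],s['wrist_force'],s['grip_width'])
p,d=get_image("wrist"); cv2.imwrite("pics/w4.png",p[:,:,::-1]); C=cam("wrist"); P=cloud(C,d); Rt=R.from_quat(s['tcp_rot']).as_matrix()
Q=(P-s['tool_pos'])@Rt*1000
m=(abs(Q[...,0]-11)<2)&(abs(Q[...,1])<45)&(P[...,2]>.012)&(Q[...,2]<-15)&(Q[...,2]>-70)
for sgn in (-1,1):
    q=Q[m&(np.sign(Q[...,1])==sgn)]; print(sgn,np.percentile(q[:,2],[98,90,50]).round(1),np.percentile(q[:,1],[2,50,98]).round(1))
E
```

```text
clock: 5.6
tool_pos: [0.5585, 0.1334, 0.0023]
tcp_rot: [0.995, 0.104, 0.0, -0.0]
wrist_force: [0.4, -0.9, -0.1]
grip_width: 0.047
[0.55846696 0.13340043 0.00231659] [ 0.4483886  -0.92936881 -0.12396186] 0.04699084671690656
-1 [-20.  -21.1 -55.2] [-30.  -25.7  -1.5]
1 [-19.9 -20.9 -54.2] [ 1.1 25.8 30.1]
```

View pics/w4.png

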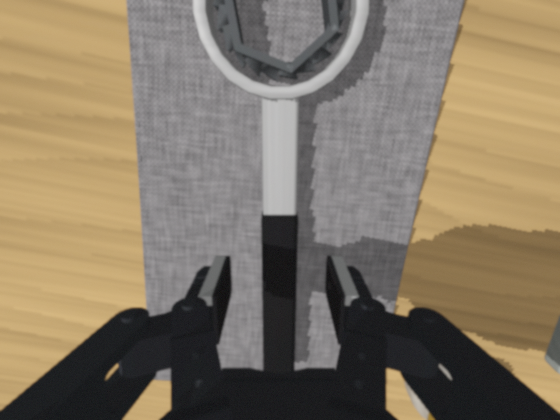

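```bash
python3 -m jog '0 0 8 0;0 0 17 0;0 0 24 0;0 0 29 0;0 0 31 0;0 0 31 0'; python3 -m jog '0 0 0 0;0 0 0 0;0 0 0 0;0 0 0 0' -
python3 - <<'E'
from h import *
s=state(); print(s['tool_pos'],s['wrist_force'],s['grip_width'])
E
```

```text
clock: 6.15
tool_pos: [0.5577, 0.1331, -0.0298]
tcp_rot: [0.995, 0.104, -0.001, -0.0]
wrist_force: [-0.1, -1.2, 0.4]
grip_width: 0.0469
clock: 6.48
tool_pos: [0.5585, 0.1333, -0.0286]
tcp_rot: [0.995, 0.104, 0.0, -0.0]
wrist_force: [0.4, 0.5, 1.2]
grip_width: 0.0469
[ 0.55853307  0.13326013 -0.02863637] [0.43507075 0.54717787 1.22379066] 0.046946869874759475
```

```bash
python3 -m jog '0 0 0 0;0 0 0 0;0 0 0 0;0 0 0 0;0 0 0 0' 0 110
python3 - <<'E'
from h import *
s=state(); print(s['tool_pos'],s['wrist_force'],s['grip_width'])
p,d=get_image("wrist"); cv2.imwrite("pics/w5.png",p[:,:,::-1]); C=cam("wrist"); P=cloud(C,d); Rt=R.from_quat(s['tcp_rot']).as_matrix()
Q=(P-s['tool_pos'])@Rt*1000
E
```

```text
clock: 6.9
tool_pos: [0.5592, 0.1334, -0.0276]
tcp_rot: [0.995, 0.104, 0.001, -0.0]
wrist_force: [-3.2, -0.9, 10.8]
grip_width: 0.0173
[ 0.5592071   0.13342804 -0.02758792] [-3.20089386 -0.88060944 10.76659187] 0.01732861032544484
```

View pics/w5.png

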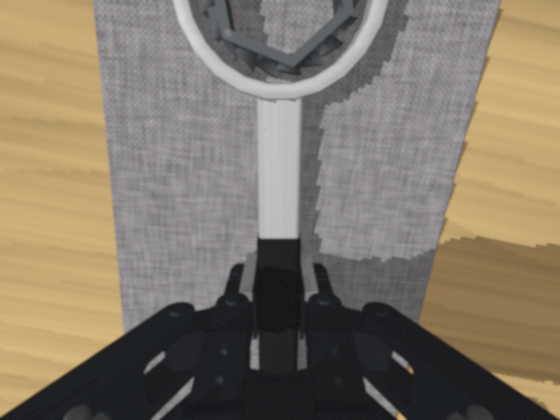

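```bash
python3 -m jog '0 0 -3 0;0 0 -8 0;0 0 -15 0;0 0 -25 0;0 0 -35 0;0 0 -40 0;0 0 -40 0;0 0 -40 0'
python3 - <<'E'
from h import *
s=state(); print(s['tool_pos'],s['tcp_rot'],s['wrist_force'],s['torque'],s['grip_width'])
p,d=get_image("wrist"); cv2.imwrite("pics/w6.png",p[:,:,::-1]); C=cam("wrist"); np.savez("w6.npz",p=p,d=d,**dict(zip("KDRt",C))); P=cloud(C,d); Rt=R.from_quat(s['tcp_rot']).as_matrix()
for v in (95,130,170,210,240,260): print(v,((P[v,279]-s['tool_pos'])@Rt*1000).round(1))
E
```

```text
clock: 7.62
tool_pos: [0.5586, 0.1332, 0.0115]
tcp_rot: [0.995, 0.104, 0.0, 0.0]
wrist_force: [-0.4, -0.1, -5.7]
grip_width: 0.0172
[0.55856517 0.13315506 0.01152379] [9.94580566e-01 1.03967748e-01 4.52975434e-04 2.68294183e-05] [-0.41622214 -0.11051836 -5.66669954] [-0.07078482  0.15661613  0.03713017] 0.017235588372219158
95 [ 82.    0.4 -50.5]
130 [ 69.1   0.4 -48.4]
170 [ 53.    0.4 -47.7]
210 [ 35.6   0.5 -47.6]
240 [ 21.9   0.5 -48.6]
260 [ 13.    0.5 -50.3]
```

View pics/w6.png

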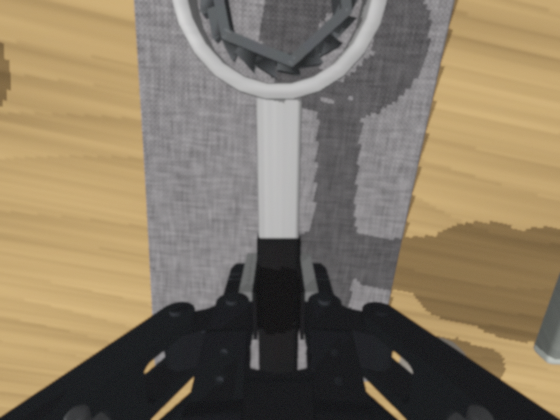

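Run:
```python
from ov import *
from scipy.optimize import least_squares
z=np.load("w6.npz"); C=(z['K'],z['D'],z['R'],z['t']); p=z['p']; P=cloud(C,z['d']); s=state(); Rt=R.from_quat(s['tcp_rot']).as_matrix(); T=s['tool_pos']
Q=(P-T)@Rt*1000
# ring top points: 
m=(Q[...,0]>75)&(abs(Q[...,1])<45)&(Q[...,2]<-40); m&=(p.min(2)>95)
q=Q[m]; print(len(q),"ring z",np.percentile(q[:,2],[5,50,95]))
zr=np.percentile(q[:,2],30)
# rays intersect plane z tool=zr for white mask, find outer edge per direction
m2=(p.min(2)>120); m2[110:]=False
n,l,st,ce=cv2.connectedComponentsWithStats(m2.astype(np.uint8)); k=l[90,279]; print(st[k])
mm=(l==k)
# outer boundary: for each row, leftmost & rightmost
pts=[]
for v in range(3,90):
    u=np.nonzero(mm[v])[0]; 
    if len(u): pts+= [(u.min()-.5,v),(u.max()+.5,v)]
wz=(T+Rt@np.array([0.118,0,zr/1000]))[2]
W=plane(C,pts,wz); tq=(W-T)@Rt*1000
f=least_squares(lambda a:np.hypot(tq[:,0]-a[0],tq[:,1]-a[1])-a[2],[118,0,38],loss='soft_l1'); print("ring centre tool",f.x,np.abs(f.fun).mean(),zr)
a=p[:120,150:410,::-1].copy(); a=cv2.resize(a,None,fx=3,fy=3,interpolation=cv2.INTER_CUBIC); cv2.imwrite("pics/r6.png",a)
```

```text
7194 ring z [-177.13013861  -50.74585365  -47.33640437]
[   78     0   309   110 14444]
ring centre tool [118.50605822  -9.63460215  46.81743261] 2.181064519968092 -51.26372577447279
```

View pics/r6.png

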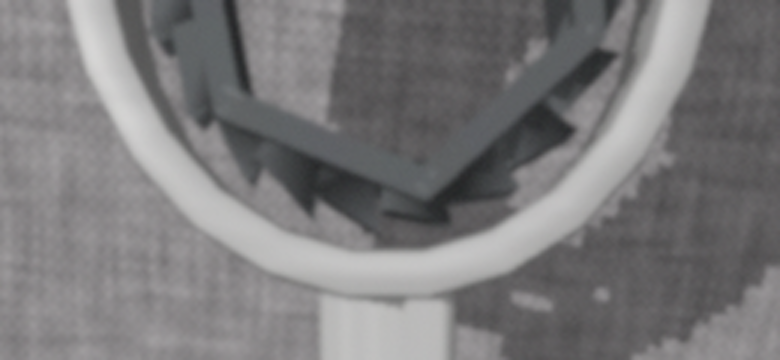

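Run:
```python
from ov import *
from scipy.optimize import least_squares
z=np.load("w6.npz"); C=(z['K'],z['D'],z['R'],z['t']); s=state(); Rt=R.from_quat(s['tcp_rot']).as_matrix(); T=s['tool_pos']
e=np.array([[70,10],[103,100],[180,204],[240,254],[300,284],[455,290],[540,257],[620,182],[680,95],[708,20]],float)
uv=(e+.5)/3-.5+[150,0]
for zr in (-.0515,-.050):
    W=plane(C,uv,T[2]-zr); tq=(W-T)@Rt*1000
    f=least_squares(lambda a:np.hypot(tq[:,0]-a[0],tq[:,1]-a[1])-a[2],[118,0,38]); print(f.x,f.fun.round(1))
    f=least_squares(lambda a:np.hypot(tq[:,0]-a[0],tq[:,1]-a[1])-37.5,[118,0]); print(f.x)
h=(np.array([[218,95],[428,188],[597,45]])+.5)/3-.5+[150,0]
hq=(plane(C,h,T[2]+.0505)-T)@Rt*1000; d=hq[:2]-hq[1:3]; print(hq,np.degrees(np.arctan2(d[:,1],d[:,0])), np.linalg.norm(d,axis=1))
```

```text
[118.04038486   0.63090209  36.9822411 ] [ 0.1  0.  -0.3 -0.   0.2  0.   0.3 -0.4  0.   0.1]
[118.72558951   0.62463914]
[118.50449168   0.63812098  37.42379924] [ 0.1  0.  -0.3 -0.   0.2  0.   0.3 -0.4  0.   0.1]
[118.60517552   0.63718482]
[[103.52849154 -19.7268792  -50.50172855]
 [ 93.58805949   5.24268027 -50.49833375]
 [108.63561047  24.67594351 -50.49546448]] [ -68.29239861 -127.75131038] [26.87547397 24.57804954]
```

```bash
python3 -m jog '0 0 -12 0;0 0 -35 0;-3 8 -65 -1;-10 25 -95 -2;-20 52 -120 -4;-32 84 -143 -6;-45 118 -162 -9;-58 152 -176 -12;-71 186 -185 -15;-84 220 -189 -18;-96 252 -189 -20;-107 280 -189 -22'
python3 - <<'E'
from h import *
s=state(); Rt=R.from_quat(s['tcp_rot']).as_matrix(); print(s['tool_pos'],(Rt.T@(np.array([.5027,-.2202,.2])-s['tool_pos'])*1000).round(1),np.degrees(np.arctan2(Rt[1,0],Rt[0,0])),s['grip_width'],s['joints'].round(2))
E
```

```text
clock: 8.67
tool_pos: [0.5107, -0.1654, 0.201]
tcp_rot: [0.956, 0.292, 0.0, 0.001]
wrist_force: [-0.3, -0.4, -5.2]
grip_width: 0.017
[ 0.51073303 -0.16538014  0.20104041] [-37.3  41.    1.1] 33.995917136758834 0.016971498714094153 [ 0.57  0.12 -0.36  1.72  0.05  1.31 -0.79]
```

```bash
python3 -m jog '-12 13 0 -1;-24 26 0 -2;-32 36 0 -2.5;-36 40 0 -2.5;-37 41 0 -2.5;-37 41 0 -2.5;-37 41 0 -2.5'
python3 - <<'E'
from h import *
p,d=get_image("wrist"); s=state(); Rt=R.from_quat(s['tcp_rot']).as_matrix(); print(s['tool_pos'],(Rt.T@(np.array([.5027,-.2202,.2])-s['tool_pos'])*1000).round(1),np.degrees(np.arctan2(Rt[1,0],Rt[0,0])),s['grip_width'],s['joints'].round(2))
cv2.imwrite("pics/w7.png",p[:,:,::-1]); np.savez("w7.npz",p=p,d=d,T=s['tool_pos'],Rt=Rt,**dict(zip("KDRt",cam("wrist"))))
E
```

```text
clock: 9.25
tool_pos: [0.504, -0.2162, 0.2001]
tcp_rot: [0.95, 0.313, 0.0, -0.0]
wrist_force: [0.0, 1.0, -6.1]
grip_width: 0.0172
[ 0.50405741 -0.21613536  0.20014208] [-3.5  2.5  0.1] 36.53960220820532 0.017263357644493507 [ 0.62  0.15 -0.33  1.7   0.05  1.31 -0.65]
```

View pics/w7.png

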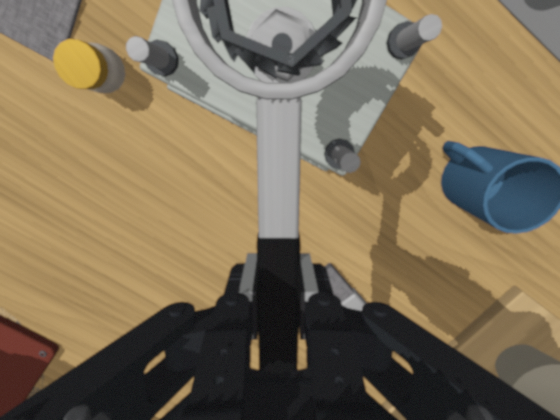

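```bash
python3 -m jog '-1 1 5 0;-2 2 15 0;-3.5 2.5 30 0;-3.5 2.5 45 0;-3.5 2.5 57 0;-3.5 2.5 65 0;-3.5 2.5 68 0;-3.5 2.5 70 0;-3.5 2.5 70 0;-3.5 2.5 70 0'
python3 - <<'E'
from h import *
p,d=get_image("wrist"); s=state(); Rt=R.from_quat(s['tcp_rot']).as_matrix(); print(s['tool_pos'],(Rt.T@(np.array([.5027,-.2202,.13])-s['tool_pos'])*1000).round(1),np.degrees(np.arctan2(Rt[1,0],Rt[0,0])),s['wrist_force'])
C=cam("wrist");np.savez("w8.npz",p=p,d=d,T=s['tool_pos'],Rt=Rt,**dict(zip("KDRt",C)))
cv2.imwrite("pics/w8.png",cv2.resize(p[:130,150:410,::-1],None,fx=3,fy=3,interpolation=cv2.INTER_CUBIC))
E
```

```text
clock: 10.13
tool_pos: [0.5029, -0.2218, 0.1307]
tcp_rot: [0.95, 0.313, 0.0, 0.0]
wrist_force: [-0.8, 0.1, -4.8]
grip_width: 0.0173
[ 0.50291318 -0.2217983   0.13076371] [ 0.8 -1.4  0.8] 36.445052814270525 [ 0.24970661  0.22804176 -5.30926105]
```

View pics/w8.png

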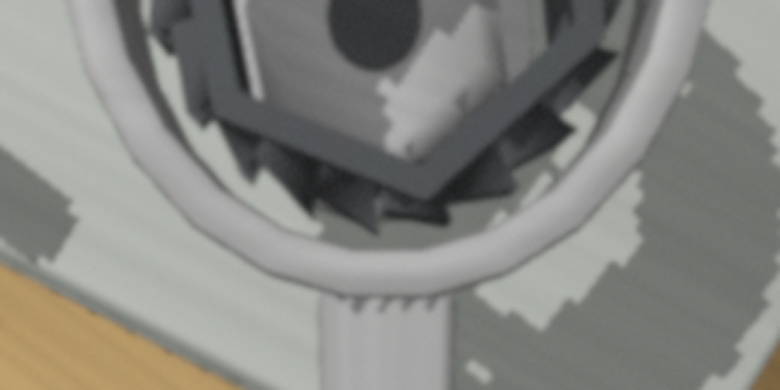

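Run:
```python
from ov import *
z=np.load("w8.npz"); C=(z['K'],z['D'],z['R'],z['t']); T=z['T'];Rt=z['Rt']
uv=(np.array([[374,20]])+.5)/3-.5+[150,0]
w=plane(C,uv,.146)[0]; print("nut",w,"tool",((w-T)@Rt*1000).round(1))
# hole dia 12? check scale
h=plane(C,(np.array([[328,20],[420,20],[374,70]])+.5)/3-.5+[150,0],.146); print(np.linalg.norm(h[0]-h[1]),((h-T)@Rt*1000).round(1))
```

```text
nut [ 0.59853545 -0.14908886  0.146     ] tool [120.1  -1.7 -15.2]
0.013598976752763912 [[120.1  -8.5 -15.2]
 [120.1   5.1 -15.2]
 [113.7  -1.7 -15.2]]
```

```bash
python3 -m jog '0.5 -1 2 0;1.5 -2 5 0;1.5 -2 10 0;1.5 -2 15 0;1.5 -2 19 0;1.5 -2 22 0;1.5 -2 24 0;1.5 -2 24 0'; python3 -m jog '0 0 3 0;0 0 6 0;0 0 8 0;0 0 9 0;0 0 10 0;0 0 10 0;0 0 10 0'
python3 - <<'E'
from h import *
p,d=get_image("wrist"); s=state(); Rt=R.from_quat(s['tcp_rot']).as_matrix(); print(s['tool_pos'],np.degrees(np.arctan2(Rt[1,0],Rt[0,0])),s['wrist_force'],s['torque'])
C=cam("wrist");np.savez("w9.npz",p=p,d=d,T=s['tool_pos'],Rt=Rt,**dict(zip("KDRt",C)))
cv2.imwrite("pics/w9.png",p[:,:,::-1])
E
```

```text
clock: 10.85
tool_pos: [0.5024, -0.219, 0.1055]
tcp_rot: [0.95, 0.313, -0.0, -0.0]
wrist_force: [0.4, 0.9, -4.7]
grip_width: 0.0173
clock: 11.43
tool_pos: [0.5029, -0.2191, 0.0964]
tcp_rot: [0.95, 0.313, 0.0, 0.0]
wrist_force: [2.8, 0.5, -3.7]
grip_width: 0.0172
[ 0.50287295 -0.21910756  0.09638369] 36.45052350075426 [ 3.36731384  0.54130356 -2.66830657] [ 0.21008535 -0.67787867 -0.10210405]
```

View pics/w9.png

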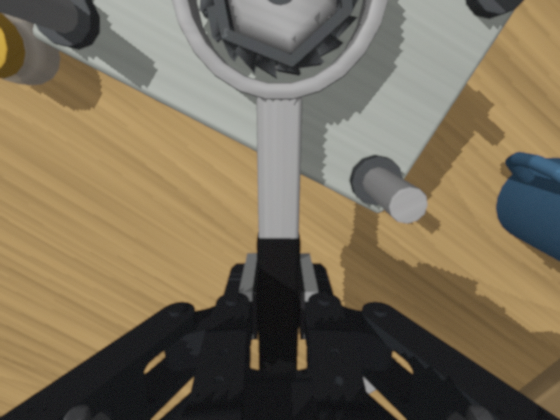

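Run:
```python
from ov import *
z=np.load("w9.npz"); C=(z['K'],z['D'],z['R'],z['t']); P=cloud(C,z['d']); T=z['T'];Rt=z['Rt']
for n,(u,v) in dict(ringbot=(281,92),ringL=(196,42),ringR=(368,42),nut=(265,20),neck=(278,150),bridge=(330,130),bridge2=(160,90)).items(): print(n,P[v-1:v+2,u-1:u+2].reshape(-1,3).mean(0).round(4))
```

```text
ringbot [ 0.5705 -0.1704  0.1478]
ringL [ 0.5659 -0.1402  0.1619]
ringR [ 0.6022 -0.1854  0.1477]
nut [ 0.5863 -0.1516  0.146 ]
neck [ 0.5523 -0.1825  0.145 ]
bridge [ 0.5717 -0.1986  0.1205]
bridge2 [ 0.5424 -0.1307  0.1372]
```

```bash
python3 -m jog '0.1 -4 0 2;0.3 -8.3 0 4;0.7 -12.4 0 6;1.2 -16.5 0 8;2.6 -24.6 0 12;2.6 -24.6 0 12'
python3 - <<'E'
from h import *
s=state(); Rt=R.from_quat(s['tcp_rot']).as_matrix(); print(s['tool_pos'],np.degrees(np.arctan2(Rt[1,0],Rt[0,0])),"F tool",(Rt.T@s['wrist_force']).round(1),(Rt.T@s['torque']).round(2), "nut c",(s['tool_pos']+Rt@[.1184,.0006,0]).round(4))
E
```

```text
clock: 11.98
tool_pos: [0.4902, -0.197, 0.0964]
tcp_rot: [0.978, 0.211, 0.0, 0.0]
wrist_force: [4.4, -1.1, -3.6]
grip_width: 0.0173
[ 0.4901536  -0.19696151  0.09643182] 24.315132794099107 F tool [3.5 2.8 3.7] [-0.62  0.89  0.23] nut c [ 0.5983 -0.1488  0.0965]
```

```bash
python3 -m jog '0.1 -4 0 2;0.5 -10.3 0 5;1.8 -20.6 0 10;4 -30.7 0 15;7.1 -40.5 0 20;11.1 -50.1 0 25;15.9 -59.3 0 30;21.4 -68 0 35;27.7 -76.2 0 40;34.7 -83.8 0 45;42.3 -90.8 0 50;48.8 -95.9 0 54'
cat > st.py <<'E'
from h import *
s=state(); Rt=R.from_quat(s['tcp_rot']).as_matrix(); print(s['clock'],s['tool_pos'].round(4),"yaw",np.degrees(np.arctan2(Rt[1,0],Rt[0,0])).round(2),"F tool",(Rt.T@s['wrist_force']).round(1),(Rt.T@s['torque']).round(2), "nut c",(s['tool_pos']+Rt@[.1184,.0006,0]).round(4),"J7",s['joints'][6].round(2))
E
python3 st.py
```

```text
clock: 12.98
tool_pos: [0.4954, -0.0904, 0.0964]
tcp_rot: [0.967, -0.256, 0.001, 0.0]
wrist_force: [4.2, -2.0, -3.9]
grip_width: 0.0174
12.9833 [ 0.4954 -0.0904  0.0964] yaw -29.64 F tool [ 4.6 -0.3  3.9] [ 0.16  0.88 -0.4 ] nut c [ 0.598  -0.1494  0.0966] J7 -2.04
```

```bash
python3 -m jog '0.1 4 0 -2;1 16 0 -8;3.5 28.7 0 -14;7.1 40.5 0 -20;12 52 0 -26;18 62.8 0 -32;25.2 73 0 -38;33.3 82.3 0 -44;42.3 90.8 0 -50;52.2 98.2 0 -56;62.9 104.6 0 -62;74.1 109.9 0 -68'; python3 st.py;  python3 -m jog '0.5 10.3 0 -5;1.2 16.5 0 -8;1.2 16.5 0 -8'; python3 st.py
python3 - <<'E'
from h import *
p,d=get_image("wrist"); cv2.imwrite("pics/w10.png",p[:,:,::-1])
E
```

```text
clock: 13.98
tool_pos: [0.5059, -0.2231, 0.0964]
tcp_rot: [0.943, 0.333, 0.001, 0.0]
wrist_force: [5.2, 3.1, -3.8]
grip_width: 0.017
13.9833 [ 0.5059 -0.2231  0.0964] yaw 38.87 F tool [6.  0.9 3.8] [-0.26  1.46  0.17] nut c [ 0.5984 -0.1493  0.0965] J7 -0.62
clock: 14.23
tool_pos: [0.5172, -0.2353, 0.096]
tcp_rot: [0.918, 0.397, 0.0, -0.0]
wrist_force: [2.3, 2.3, -2.2]
grip_width: 0.0174
14.2333 [ 0.5172 -0.2353  0.096 ] yaw 46.75 F tool [3.2 0.1 2.2] [0.01 0.85 0.13] nut c [ 0.5987 -0.1494  0.0962] J7 -0.48
```

View pics/w10.png

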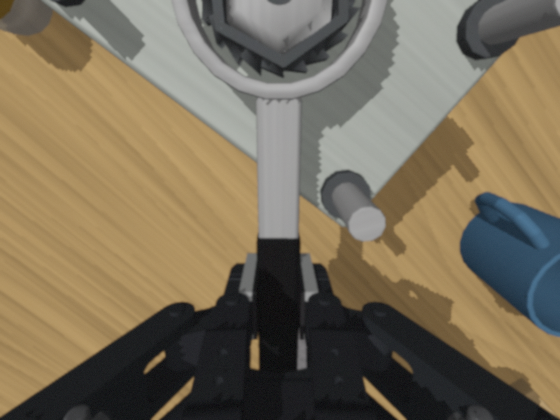

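```bash
python3 -m jog '0.1 -4 0 2;0.5 -10.3 0 5;1.8 -20.6 0 10;4 -30.7 0 15;7.1 -40.5 0 20;11.1 -50.1 0 25;15.9 -59.3 0 30;19.9 -66.3 0 34;22.6 -69.7 0 36;22.6 -69.7 0 36'; python3 st.py; python3 -m jog '0.1 -4.1 0 2;0.3 -8.3 0 4;0.7 -12.4 0 6;1.2 -16.5 0 8;1.2 -16.5 0 8'; python3 st.py
```

```text
clock: 15.12
tool_pos: [0.4819, -0.1699, 0.0966]
tcp_rot: [0.996, 0.091, 0.001, 0.001]
wrist_force: [5.9, -0.3, -5.4]
grip_width: 0.0179
15.1167 [ 0.4819 -0.1699  0.0966] yaw 10.4 F tool [5.8 1.4 5.4] [-0.32  1.2   0.03] nut c [ 0.5984 -0.1491  0.0968] J7 -1.18
clock: 15.53
tool_pos: [0.4801, -0.1536, 0.0966]
tcp_rot: [1.0, 0.021, 0.001, 0.0]
wrist_force: [5.2, -0.7, -4.2]
grip_width: 0.0168
15.5333 [ 0.4801 -0.1536  0.0966] yaw 2.4 F tool [5.1 0.9 4.2] [-0.12  1.21 -0.07] nut c [ 0.5984 -0.1492  0.0968] J7 -1.35
```

```bash
python3 -m jog '0.1 -4.1 0 2;0.3 -8.3 0 4;0.7 -12.4 0 6;1.2 -16.5 0 8'; python3 st.py;  python3 -m jog '0.1 -4.1 0 2;0.3 -8.3 0 4;0.7 -12.4 0 6;1.2 -16.5 0 8'; python3 st.py
```

```text
clock: 15.87
tool_pos: [0.4806, -0.1375, 0.0965]
tcp_rot: [0.999, -0.049, 0.001, 0.0]
wrist_force: [5.8, -1.1, -4.8]
grip_width: 0.0175
15.8667 [ 0.4806 -0.1375  0.0965] yaw -5.59 F tool [5.9 0.6 4.8] [ 0.1   1.1  -0.33] nut c [ 0.5983 -0.1497  0.0967] J7 -1.52
clock: 16.2
tool_pos: [0.4832, -0.1213, 0.0965]
tcp_rot: [0.993, -0.118, 0.001, 0.0]
wrist_force: [5.2, -0.3, -3.8]
grip_width: 0.0174
16.2 [ 0.4832 -0.1213  0.0965] yaw -13.59 F tool [ 5.1 -1.   3.8] [ 0.26  1.09 -0.36] nut c [ 0.5982 -0.1497  0.0967] J7 -1.69
```

```bash
python3 -m jog '0.1 -4.1 0 2;0.3 -8.3 0 4;0.7 -12.4 0 6;1.2 -16.5 0 8'; python3 st.py;  python3 -m jog '0.1 -4.1 0 2;0.3 -8.3 0 4;0.7 -12.4 0 6;1.2 -16.5 0 8'; python3 st.py
```

```text
clock: 16.53
tool_pos: [0.4882, -0.1056, 0.0964]
tcp_rot: [0.982, -0.187, 0.001, 0.0]
wrist_force: [4.7, -1.7, -4.7]
grip_width: 0.0173
16.5333 [ 0.4882 -0.1056  0.0964] yaw -21.59 F tool [ 5.  -0.1  4.7] [ 0.33  0.9  -0.37] nut c [ 0.5981 -0.1497  0.0966] J7 -1.86
clock: 16.87
tool_pos: [0.4951, -0.091, 0.0964]
tcp_rot: [0.967, -0.255, 0.001, 0.001]
wrist_force: [2.3, -3.4, -3.9]
grip_width: 0.0172
16.8667 [ 0.4951 -0.091   0.0964] yaw -29.58 F tool [3.7 1.8 3.9] [-0.39  0.81 -0.69] nut c [ 0.5977 -0.15    0.0965] J7 -2.04
```

```bash
cat >> st.py <<'E'
f=Rt.T@s['wrist_force'];t=Rt.T@s['torque'];print("M nut %.2f"%(t[2]-.118*f[1]))
E
python3 -m jog '0 0 0 0'; python3 st.py; python3 -m jog '0 0 0 0;0 -2 0 1'; python3 st.py
```

```text
clock: 16.95
tool_pos: [0.4952, -0.0908, 0.0963]
tcp_rot: [0.967, -0.255, 0.001, 0.001]
wrist_force: [2.9, -2.4, -3.4]
grip_width: 0.017
16.95 [ 0.4952 -0.0908  0.0963] yaw -29.56 F tool [3.7 0.6 3.4] [-0.09  0.85 -0.44] nut c [ 0.5979 -0.1497  0.0965] J7 -2.04
M nut -0.51
clock: 17.12
tool_pos: [0.4957, -0.0897, 0.0962]
tcp_rot: [0.965, -0.263, 0.0, 0.001]
wrist_force: [3.3, -3.8, -3.0]
grip_width: 0.017
17.1167 [ 0.4957 -0.0897  0.0962] yaw -30.51 F tool [4.7 1.6 3. ] [-0.39  1.01 -0.92] nut c [ 0.5974 -0.1504  0.0963] J7 -2.06
M nut -1.10
```

```bash
python3 -m jog '0 -2 0 0.7;0 -2 0 0.7'; python3 st.py
```

```text
clock: 17.28
tool_pos: [0.4967, -0.088, 0.0961]
tcp_rot: [0.963, -0.27, 0.0, 0.001]
wrist_force: [1.8, -5.6, -3.5]
grip_width: 0.0173
17.2833 [ 0.4967 -0.088   0.0961] yaw -31.33 F tool [4.5 3.9 3.5] [-0.77  1.05 -0.71] nut c [ 0.5975 -0.1501  0.0962] J7 -2.08
M nut -1.16
```

```bash
python3 - <<'E'
from h import *
p,d=get_image("wrist"); cv2.imwrite("pics/w11.png",p[:,:,::-1]); s=state(); np.savez("w11.npz",p=p,d=d,T=s['tool_pos'],Rt=R.from_quat(s['tcp_rot']).as_matrix(),**dict(zip("KDRt",cam("wrist"))))
E
python3 st.py
```

```text
17.3333 [ 0.4967 -0.0881  0.0961] yaw -31.3 F tool [4.7 2.9 3.5] [-0.68  0.95 -0.8 ] nut c [ 0.5976 -0.1501  0.0962] J7 -2.07
M nut -1.15
```

View pics/w11.png

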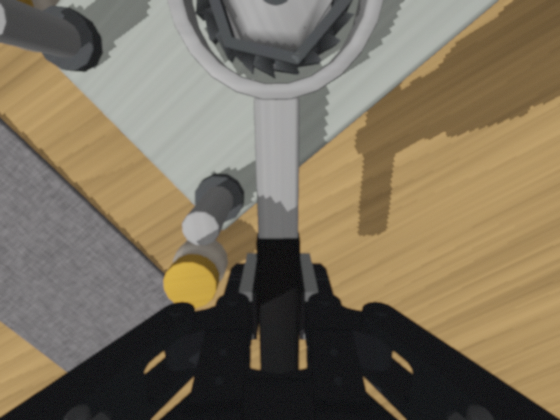

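```bash
python3 -m jog '0 -1.5 0 0.7;0 -1.5 0 0.7'; python3 st.py
```

```text
clock: 17.5
tool_pos: [0.4973, -0.087, 0.0961]
tcp_rot: [0.961, -0.276, 0.0, 0.001]
wrist_force: [2.0, -6.7, -3.1]
grip_width: 0.0171
17.5 [ 0.4973 -0.087   0.0961] yaw -32.03 F tool [5.3 4.6 3.1] [-0.94  1.09 -0.8 ] nut c [ 0.5974 -0.1503  0.0961] J7 -2.09
M nut -1.35
```

```bash
python3 -m jog '0 0 0 0;0 0 0 0'; python3 st.py
```

```text
clock: 17.67
tool_pos: [0.4973, -0.0871, 0.0961]
tcp_rot: [0.961, -0.276, 0.0, 0.001]
wrist_force: [2.2, -5.7, -2.0]
grip_width: 0.0174
17.6667 [ 0.4973 -0.0871  0.0961] yaw -31.99 F tool [4.9 3.7 2. ] [-0.93  1.07 -0.87] nut c [ 0.5974 -0.1503  0.0962] J7 -2.09
M nut -1.31
```

Resistance holds steady at about 1.3 N m, and w11 shows the handle clear of the rod top at (202,227). To confirm this is the nut's stop and not something in the way, I'll swing back about 45° and pull again. It should come up firm a whole number of teeth earlier.

```bash
python3 -m jog '0.1 4 0 -2;0.5 10.3 0 -5;1.8 20.6 0 -10;4 30.7 0 -15;7.1 40.5 0 -20;11.1 50.1 0 -25;15.9 59.3 0 -30;21.4 68 0 -35;27.7 76.2 0 -40;34.7 83.8 0 -45;34.7 83.8 0 -45'; python3 st.py; python3 -m jog '0.1 -4.1 0 2;0.3 -8.3 0 4;0.7 -12.4 0 6;0.7 -12.4 0 6'; python3 st.py
```

```text
clock: 18.58
tool_pos: [0.4832, -0.1762, 0.0961]
tcp_rot: [0.993, 0.115, 0.001, -0.0]
wrist_force: [3.0, 3.3, -2.1]
grip_width: 0.0172
18.5833 [ 0.4832 -0.1762  0.0961] yaw 13.2 F tool [ 3.7 -2.6  2.1] [ 0.44  0.76 -0.24] nut c [ 0.5986 -0.1498  0.0963] J7 -1.12
M nut 0.07
clock: 18.92
tool_pos: [0.4806, -0.162, 0.0962]
tcp_rot: [0.998, 0.06, 0.0, -0.0]
wrist_force: [3.4, -1.8, -3.3]
grip_width: 0.0172
18.9167 [ 0.4806 -0.162   0.0962] yaw 6.87 F tool [3.2 2.2 3.3] [-0.46  0.75  0.28] nut c [ 0.5983 -0.1484  0.0962] J7 -1.26
M nut 0.02
```

```bash
python3 -m jog '0.1 -4.1 0 2;0.2 -6.2 0 3;0.2 -6.2 0 3'; python3 st.py
```

```text
clock: 19.17
tool_pos: [0.4801, -0.1564, 0.0962]
tcp_rot: [0.999, 0.035, 0.0, -0.0]
wrist_force: [3.3, -1.8, -2.3]
grip_width: 0.0174
19.1667 [ 0.4801 -0.1564  0.0962] yaw 4.01 F tool [3.2 2.  2.3] [-0.28  0.77  0.21] nut c [ 0.5983 -0.1487  0.0962] J7 -1.31
M nut -0.03
```

```bash
python3 -m jog '0 -2 0 1;0.1 -4.1 0 2;0.1 -4.1 0 2'; python3 st.py
```

```text
clock: 19.42
tool_pos: [0.4798, -0.1522, 0.096]
tcp_rot: [1.0, 0.017, -0.0, -0.0]
wrist_force: [2.9, -0.9, -2.9]
grip_width: 0.0173
19.4167 [ 0.4798 -0.1522  0.096 ] yaw 1.98 F tool [2.8 1.  2.9] [-0.24  0.74  0.14] nut c [ 0.5982 -0.1487  0.096 ] J7 -1.36
M nut 0.01
```

```bash
python3 -m jog '0.1 -4.1 0 2;0.3 -8.3 0 4;0.3 -8.3 0 4'; python3 st.py
```

```text
clock: 19.67
tool_pos: [0.4797, -0.1437, 0.096]
tcp_rot: [1.0, -0.018, -0.0, -0.0]
wrist_force: [2.4, -1.9, -2.1]
grip_width: 0.0172
19.6667 [ 0.4797 -0.1437  0.096 ] yaw -2.01 F tool [2.5 1.8 2.1] [-0.35  0.61  0.25] nut c [ 0.598  -0.1485  0.096 ] J7 -1.44
M nut 0.04
```

```bash
python3 -m jog '0 -2 0 1;0.1 -4.1 0 2;0.2 -6.2 0 3;0.2 -6.2 0 3'; python3 st.py
```

```text
clock: 20.0
tool_pos: [0.4803, -0.1377, 0.096]
tcp_rot: [0.999, -0.044, -0.0, -0.0]
wrist_force: [1.9, -1.9, -2.3]
grip_width: 0.0175
20.0 [ 0.4803 -0.1377  0.096 ] yaw -5.01 F tool [2.1 1.8 2.3] [-0.15  0.67  0.13] nut c [ 0.5982 -0.1487  0.096 ] J7 -1.51
M nut -0.08
```

```bash
python3 -m jog '0 -2 0 1;0.1 -4.1 0 2;0.1 -4.1 0 2'; python3 st.py
```

```text
clock: 20.25
tool_pos: [0.4808, -0.1336, 0.0961]
tcp_rot: [0.998, -0.061, 0.0, -0.0]
wrist_force: [3.1, -0.5, -2.8]
grip_width: 0.0173
20.25 [ 0.4808 -0.1336  0.0961] yaw -7.03 F tool [3.1 0.1 2.8] [-0.23  0.73  0.09] nut c [ 0.5983 -0.1487  0.0961] J7 -1.55
M nut 0.07
```

```bash
python3 -m jog '0.1 -4.1 0 2;0.2 -6.2 0 3;0.2 -6.2 0 3'; python3 st.py
```

```text
clock: 20.5
tool_pos: [0.4818, -0.128, 0.0961]
tcp_rot: [0.996, -0.087, 0.0, 0.0]
wrist_force: [3.2, -3.5, -2.5]
grip_width: 0.0175
20.5 [ 0.4818 -0.128   0.0961] yaw -9.98 F tool [3.8 2.9 2.5] [-0.48  0.87 -0.09] nut c [ 0.5983 -0.1491  0.0962] J7 -1.61
M nut -0.43
```

```bash
python3 -m jog '0 -2 0 1;0.1 -4.1 0 2;0.1 -4.1 0 2'; python3 st.py
```

```text
clock: 20.75
tool_pos: [0.4825, -0.1245, 0.0961]
tcp_rot: [0.995, -0.104, 0.0, 0.001]
wrist_force: [3.3, -4.0, -3.0]
grip_width: 0.0172
20.75 [ 0.4825 -0.1245  0.0961] yaw -11.97 F tool [4.1 3.2 3. ] [-0.84  0.99 -0.35] nut c [ 0.5982 -0.1497  0.0961] J7 -1.66
M nut -0.73
```

```bash
python3 -m jog '0 -2 0 1;0.1 -4.1 0 2;0.1 -4.1 0 2'; python3 st.py
```

```text
clock: 21.0
tool_pos: [0.4833, -0.1211, 0.0961]
tcp_rot: [0.993, -0.122, 0.0, 0.001]
wrist_force: [2.6, -6.8, -3.1]
grip_width: 0.0171
21.0 [ 0.4833 -0.1211  0.0961] yaw -13.97 F tool [4.2 5.9 3.1] [-1.24  0.98 -0.69] nut c [ 0.598  -0.1503  0.0961] J7 -1.7
M nut -1.39
```

It comes up firm again at yaw −14°, which is 18° (one tooth) before the first stop at −32°. The moment held is about 1.39 N m, so the stop is confirmed. I'll ease off and lift.

```bash
python3 -m jog '0 0 0 0;0 0 0 0'; python3 st.py; python3 -m jog '0 2 0 -1;0.1 4.1 0 -2;0.2 8 0 -4;0.4 10.3 0 -5;0.4 10.3 0 -5'; python3 st.py; python3 -m jog '0 0 -2 0;0 0 -5 0;0 0 -9 0;0 0 -14 0;0 0 -20 0;0 0 -25 0;0 0 -25 0'; python3 st.py
```

```text
clock: 21.17
tool_pos: [0.4833, -0.1213, 0.0961]
tcp_rot: [0.993, -0.121, 0.0, 0.001]
wrist_force: [3.0, -6.1, -2.5]
grip_width: 0.0173
21.1667 [ 0.4833 -0.1213  0.0961] yaw -13.91 F tool [4.4 5.2 2.5] [-1.09  0.99 -0.64] nut c [ 0.598  -0.1503  0.0961] J7 -1.7
M nut -1.25
clock: 21.58
tool_pos: [0.4814, -0.1302, 0.0961]
tcp_rot: [0.997, -0.078, 0.0, -0.0]
wrist_force: [3.8, -0.3, -1.9]
grip_width: 0.0174
21.5833 [ 0.4814 -0.1302  0.0961] yaw -8.93 F tool [ 3.8 -0.3  1.9] [-0.18  1.05 -0.06] nut c [ 0.5983 -0.1492  0.0961] J7 -1.59
M nut -0.03
clock: 22.17
tool_pos: [0.481, -0.1296, 0.1216]
tcp_rot: [0.997, -0.078, -0.0, -0.0]
wrist_force: [0.6, -0.7, -5.3]
grip_width: 0.0175
22.1667 [ 0.481  -0.1296  0.1216] yaw -8.97 F tool [0.7 0.6 5.3] [-0.05 -0.12 -0.03] nut c [ 0.5979 -0.1487  0.1215] J7 -1.58
M nut -0.10
```

```bash
python3 -m jog '0 0 -10 0;0 0 -30 0;0 -5 -52 0;3 -20 -68 -2;7 -45 -77 -4;11 -78 -80 -6;15 -110 -80 -9;19 -145 -80 -12;24 -180 -78 -15;29 -212 -70 -18;33 -240 -58 -20;35 -258 -45 -20.9'
python3 - <<'E'
from h import *
s=state(); Rt=R.from_quat(s['tcp_rot']).as_matrix(); print((Rt.T@(np.array([.5592,.1334,.02])-s['tool_pos'])*1000).round(1),np.degrees(np.arctan2(Rt[1,0],Rt[0,0])))
E
python3 st.py
```

```text
clock: 23.17
tool_pos: [0.5563, 0.1234, 0.1664]
tcp_rot: [0.994, 0.106, 0.0, -0.001]
wrist_force: [0.1, -0.8, -5.2]
grip_width: 0.017
[  4.9  -8.9 146.4] 12.223121707049053
23.1667 [0.5563 0.1234 0.1664] yaw 12.22 F tool [-0.1  0.8  5.2] [ 0.01 -0.23 -0.02] nut c [0.6721 0.1479 0.1665] J7 -1.75
M nut -0.12
```

```bash
python3 -m jog '2 -4 10 0;4 -7 30 0;5 -9 60 0;5 -9 90 0;5 -9 115 0;5 -9 135 0;5 -9 145 0;5 -9 147 0;5 -9 147 0;5 -9 147 0'; python3 st.py
python3 - <<'E'
from h import *
p,d=get_image("wrist"); cv2.imwrite("pics/w12.png",p[:,:,::-1]); C=cam("wrist"); P=cloud(C,d)
for u,v in [(281,92),(200,30),(365,30),(279,120),(279,220)]: print(P[v,u].round(4))
E
```

```text
clock: 24.0
tool_pos: [0.5601, 0.1294, 0.0205]
tcp_rot: [0.995, 0.104, 0.001, -0.0]
wrist_force: [1.1, -0.2, -4.7]
grip_width: 0.0172
24.0 [0.5601 0.1294 0.0205] yaw 11.92 F tool [1.1 0.5 4.7] [ 0.04 -0.14  0.02] nut c [0.6761 0.1533 0.0207] J7 -1.84
M nut -0.04
[0.6421 0.1457 0.0711]
[0.6564 0.1785 0.0695]
[0.6676 0.1214 0.074 ]
[0.6319 0.1443 0.0697]
[0.5908 0.1356 0.0687]
```

View pics/w12.png

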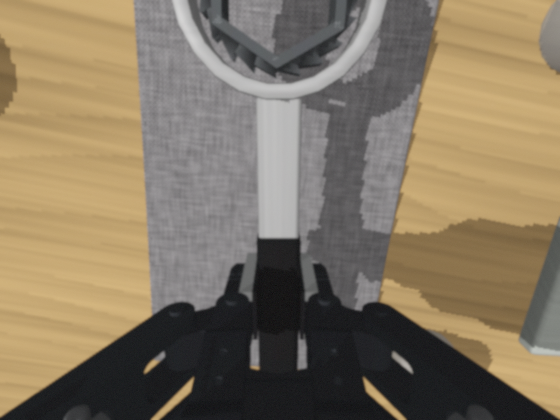

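```bash
python3 -m jog '0 -1 5 0;0 -3 14 0;0 -3 24 0;0 -3 33 0;0 -3 39 0;0 -3 43 0;0 -3 45 0;0 -3 46 0;0 -3 46 0'; python3 st.py
```

```text
clock: 24.8
tool_pos: [0.5585, 0.1323, -0.0269]
tcp_rot: [0.995, 0.104, 0.0, -0.0]
wrist_force: [-0.4, -0.4, -5.1]
grip_width: 0.0172
24.8 [ 0.5585  0.1323 -0.0269] yaw 11.94 F tool [-0.5  0.3  5.1] [ 0.03 -0.22  0.03] nut c [ 0.6745  0.1562 -0.0269] J7 -1.88
M nut -0.01
```

```bash
python3 -m jog '0 0 1 0;0 0 1 0;0 0 1.7 0;0 0 1.7 0'; python3 st.py
```

```text
clock: 25.13
tool_pos: [0.559, 0.1324, -0.0276]
tcp_rot: [0.995, 0.104, 0.001, 0.0]
wrist_force: [-3.9, -1.4, 5.9]
grip_width: 0.0172
25.1333 [ 0.559   0.1324 -0.0276] yaw 11.94 F tool [-4.1  0.6 -5.9] [-0.09 -0.9   0.02] nut c [ 0.6749  0.1563 -0.0275] J7 -1.88
M nut -0.05
```

On the mat (vertical force went from −5 N to +6 N). Opening and retreating.

```bash
python3 -m jog '0 0 0 0;0 0 0 0;0 0 0 0;0 0 0 0' 50; python3 -m jog '0 0 -5 0;0 0 -15 0;0 0 -35 0;0 0 -65 0;0 0 -100 0;0 0 -140 0;0 0 -175 0;0 0 -200 0;0 0 -210 0;0 0 -210 0'; python3 st.py
python3 - <<'E'
from h import *
for n in ("wrist","scene","top"):
    p,d=get_image(n); cv2.imwrite(f"pics/{n}13.png",p[:,:,::-1]); np.savez(f"{n}13.npz",p=p,d=d,**dict(zip("KDRt",cam(n))))
E
```

```text
clock: 25.47
tool_pos: [0.5589, 0.1324, -0.0284]
tcp_rot: [0.995, 0.104, 0.0, -0.0]
wrist_force: [0.4, 0.9, 0.8]
grip_width: 0.0427
clock: 26.3
tool_pos: [0.5599, 0.1329, 0.185]
tcp_rot: [0.995, 0.104, 0.003, -0.0]
wrist_force: [-0.2, 0.0, -0.3]
grip_width: 0.043
26.3 [0.5599 0.1329 0.185 ] yaw 11.95 F tool [-0.2 -0.1  0.3] [-0.02  0.05 -0.  ] nut c [0.6759 0.1569 0.1857] J7 -1.77
M nut 0.01
```

View pics/wrist13.png

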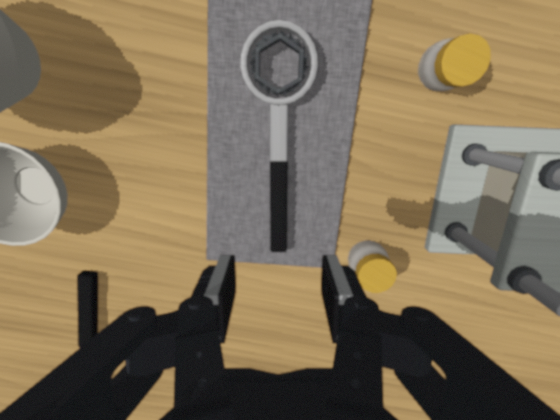

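View pics/scene13.png

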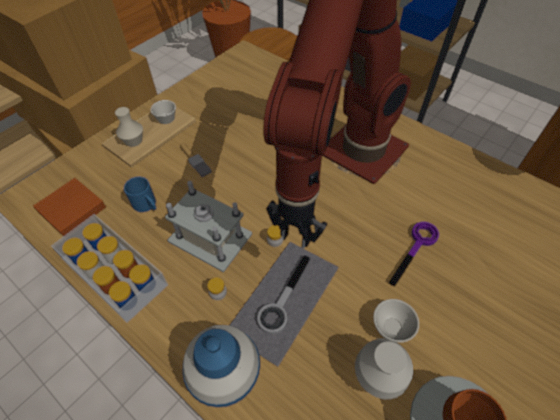

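```bash
python3 -m jog '0 0 0 0;0 0 0 0;0 0 0 0'
python3 - <<'E'
from plant import *
print(sign_off())
E
```

```text
clock: 26.7
tool_pos: [0.5579, 0.1322, 0.1802]
tcp_rot: [0.995, 0.104, -0.001, -0.0]
wrist_force: [-0.0, 0.0, -0.2]
grip_width: 0.0426
the job is handed in; nothing more can be done
None
```

The nut is tight and the wrench is back flat on the grey mat. I handed the job in at about 27 s of the 69 s allowed.

- **Fit:** the ring seated fully, with its top measured at 148 mm, as expected when it rests on the nut's flange.
- **Tightening:** two clockwise swings brought the nut to its stop at about 1.3 N m. I then swung back and pulled again, and it came up firm exactly one tooth (18°) earlier, holding about 1.25–1.4 N m. These figures come from the wrist forces, with an uncertainty I'd put at 0.1–0.2 N m, and are well under the 2.5 N m limit. I did not measure the nut's angle directly.
- **Final check:** the last wrist and scene pictures show the whole wrench on the mat and the gripper clear, reading near-zero force. The jars and other ware look to be where they stood.

**Failed or disagreed:**
- **Missed first grasp:** the fingers closed on nothing and disturbed nothing.
- **Reported TCP is wrong:** wrist-camera depth showed the fingertips end about 37 mm short of the reported TCP when shut. I used the measured offset from then on, and the second grasp held.

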